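# Wedge the gel cassette tight in its casting stand

### The arm

A 6-joint arm with a two-finger parallel gripper is mounted at the origin on the work surface. World frame = base frame: x ahead of the robot, y to its left, z up, the work surface at z = 0. Lengths are in m, angles in rad, forces in N, time in s.
With the tool pointing down it reaches from about 0.35 to 0.85 m from the base axis. Payload 8.1 kg.
Tool frame: the origin (TCP) lies on the mounting face of the last link; the fingertips stand 186 mm ahead of it and the grasp point (between the pads) lies 167 mm ahead of it (grip_point_offset is the distance from the TCP to the grasp point, in m); z points along the fingers, y is the direction in which the jaws open and shut (so a half turn about z gives the same grasp; the last joint's range is limited). The gripper opens to 93 mm and grips with 3 to 60 N. Pads are 15 mm wide; open, the fingers measure 128 mm over their backs; the gripper's body (75 mm by 188 mm) begins 65 mm behind the grasp point.
Start: joints at [-1.254, 0.13, 1.488, -0, 1.523, -0.085], TCP at [0.235, -0.552, 0.405] pointing down, gripper open.
Joint ranges: [-2.96, 2.96], [-0.89, 2.26], [0.02, 2.5], [-1.34, 4.48], [0, 2.73], [-2.66, 2.66]. Speed limits (rad/s): [2.39, 2.39, 2.79, 3.14, 3.14, 3.14].

### API

Orientations are given as a rotation vector (axis times angle).
In Python, from plant import read_state, read_camera, close_job, grip_point_offset gives the robot as it stands.
- The arm moves only by the shell command python3 -m creep 'ROWS' [OPENING] [FORCE]. ROWS is JSON, a list of rows, each a list of 2 entries, a list of its own where there are three numbers: the shift along the tool's x, y, z in cm, then the turn, a rotation vector about the tool's x, y, z in degrees. In form: [[[tx, ty, tz], [rx, ry, rz]], ...]. A call has 1 to 12 rows; each row shifts and turns the commanded pose from where the row before left it, along the tool's axes as they then stand; what a row does not reach is not made up. A row lasts 1/12 s, in which the tool goes at most 41.7 mm and 7.16 degrees, less where a joint would pass 70% of its speed; a pose out of reach is approached as far as the arm can. A call is refused whole if a number of a shift passes 4.17 or a number of a turn 7.16, either way. A call with a gripper value outside its range is refused whole. OPENING is the opening in per cent of the stroke, from 0 (shut) to 100 (fully open), set as the call begins (- or left out, the last holds). The fingers move at their own pace and stop on an object; FORCE is the grip in N (left out, the last holds). Time passes only in rows, so rows that do not move let the fingers close. It gives the time, the measured TCP pose, the force and the opening at its end, in the units of the state.
- read_state(): the state, without advancing time (a new reading comes with each control period).
- read_camera(name): name is "scene" or "top" or "wrist"; returns a dict with "img" (480x640x3 uint8, red, green, blue), "K" (3x3 intrinsics, pixels), "T" (4x4, takes a point from camera to world coordinates). Camera axes: x right, y down, z forward; pixel columns grow to the right and rows downward; lengths in m; the calibration is good to about 2 mm. The wrist camera is an equidistant fisheye: a pixel r from the principal point sees the ray r / f radians off the axis. A picture is of the moment at which its call begins. There is no depth.
- close_job(): hands the job in, once; it reports no verdict.
The state is a dict: "t": time; "q": joint angles; "dq": joint speeds; "joint_torque": joint torques, N m; "tool_pos": TCP position; "orientation": TCP orientation; "force": force on the tool from outside, world axes, zero at the start; "wrist_torque": the same for the moment, N m; "opening": finger opening in m.
Only numpy, scipy, OpenCV 4.12 (cv2) and the standard library are available. Lean on these libraries where they do the work, as an engineer would, in place of code of your own. Each camera call takes 0.05 s, during which the arm holds its last target.

### The job

Take the orange wedge out of its white holder and put it, thin end down and sloping side against the metal clamp bar, into the middle of the gap between the glass cassette and the bar. Press or tap it down gently until it is firmly tight and stays by itself, without over-pressing the glass, then let go. Do not disturb the bottle, the jar or the tip box.

Things in the scene. Friction and masses are not known exactly. Their poses are not given: they have to be found in the camera images.
- wedge_grip (a point): Centre of the handle of the loose orange plastic wedge. Axes: z up along the wedge, y across its width, x from its flat plumb side to its sloping side. The handle is a block 16 (x) x 34 (y) x 60 (z) mm, best gripped across its 34 mm width. The wedge's top is 30 mm above this point, its thin end 110 mm below
- wedge_toe (a point): Centre of the wedge's thin end, under the middle of the handle; same axes. The blade is 34 mm wide (y), 80 mm long, 6 mm thick here and 18.6 mm at the handle: it gains 0.158 mm per mm, all on the +x side. Its flat side lies at x = -3 mm from here
- wedge_slope (a point): Top edge of the wedge's sloping side, just under the handle: 80 mm above the thin end and 15.6 mm to the +x side of the handle's centre plane; it must end on the clamp bar's side
- wedge_top (a point): Centre of the flat top of the wedge's handle (16 x 34 mm), 140 mm above the thin end: the place to press or tap. Friction differs each time: every N of squeeze on the glass takes 1.2 to 1.9 N of downward push; once the bar bears the push rises about 2 to 2.5 N per mm. A steady push of about 16 N is right. The taper holds itself when let go
- wedge: The same orange wedge; origin at the centre of its thin end, axes as wedge_grip. About 85 to 155 g
- cassette: Green-tinted glass cassette: upright plate 100 wide (y) x 84 high x 8 mm thick. Origin: middle of the top edge of the face that looks into the gap, 105 mm above the bench. x points level across the gap, from glass to metal clamp bar, y along the gap, z up. The glass gives up to 5 mm to -x against a stiff gasket, about 8 N per mm. It should end squeezed with 6 to 17 N and breaks above 20 N
- stand: Grey casting stand fixed to the bench (base 110 x 120 x 20 mm, white core behind the glass), origin under the glass's gap face, axes as the cassette. Its aluminium clamp bar (92 mm along y, 45 mm high) ends at the glass's top level; its face leans like the wedge's slope, so the gap narrows downwards and the wedge fits face to face with its x along the cassette's x
- gap (a point): Top of the gap, on the glass's face. The bar stands 10 to 16 mm from here and has 0 to 4.5 mm of play to +x, unknown each time: the wedge first touches with its thin end 25 to 63 mm below this level, then pushes the bar back against slight drag (under 6 N of push, 0 to 28 mm of travel); once the bar bears, 4 to 12 mm more makes it tight. The base is 85 mm below. Sideways load also presses the glass
- holder: White plastic holder fixed to the bench, 70 x 80 mm base, 60 mm high; the wedge stands loose in its pocket (about 1 mm play), thin end on the pocket floor 12 mm above the bench, handle clear above it. Origin: under the pocket, on the bench; same axes as the wedge in it. Lift the wedge straight up at least 50 mm to clear it
- bottle_mid (a point): Middle of a loose amber bottle, 60 mm diameter, 150 mm high, a bystander
- jar_mid (a point): Middle of a loose white jar with a red lid, 48 mm diameter, 60 mm high, a bystander
- tipbox_mid (a point): Middle of a loose blue tip box, 120 x 85 x 60 mm, a bystander
Mind the look-alikes: they are no part of the job. Of the things like the wedge, leave any that is yellow; of the rest the larger one is meant.

How it is judged:
By the outcome, as a careful person would: the job done as asked, in the order asked, and still so for the second after the job is handed in, with the robot touching nothing.
It also fails if it takes over 61 s, if anything falls off the work surface, if the arm or the gripper's body presses on something with over 40 N, if the wrist force passes 120 N, or if a joint passes its speed limit or range.

## Working session

There is one attempt and no reset: what is moved stays moved. The work goes in short steps, Python scripts to look and compute and a shell command to move; the robot and the scene stay as the last step left them, time stands still between calls to the robot, and variables do not carry over. Pictures are saved under pics/ and viewed, and the job is handed in when it is done.

```bash
mkdir -p pics; ls; python3 - <<'E'
from plant import read_state, read_camera, grip_point_offset
import cv2,numpy as np
print(read_state(), grip_point_offset)
for n in ["scene","top","wrist"]:
    c=read_camera(n); cv2.imwrite(f"pics/{n}0.png",c["img"][:,:,::-1]); np.savez(f"pics/{n}0.npz",**c)
    print(n,c["K"].tolist(),np.round(c["T"],4).tolist())
E
```

```text
pics
{'t': 0.0, 'q': array([-1.25438213e+00,  1.31135732e-01,  1.48927297e+00, -5.74318148e-06,
        1.52298136e+00, -8.53925388e-02]), 'dq': array([ 0.00139823, -0.00046994, -0.00041079, -0.00056131, -0.00231734,
       -0.00027559]), 'joint_torque': array([ 2.26128621e-03, -5.59846687e+01, -4.91754019e+01,  7.68924016e-02,
        3.54654598e-02, -1.53811893e-04]), 'tool_pos': array([ 0.2346019 , -0.55198708,  0.40370579]), 'orientation': array([-3.07665590e+00, -6.26563564e-01,  3.34165512e-04]), 'force': array([1.28769759, 0.23669529, 0.3610751 ]), 'wrist_torque': array([-0.00413779, -0.00093762, -0.00660326]), 'opening': 0.09310840880402788} 0.1673
scene [[455.88319425864916, 0.0, 325.5557593043193], [0.0, 455.88319425864916, 239.94661334441517], [0.0, 0.0, 1.0]] [[-0.7741, 0.5515, -0.3107, 0.828], [0.6329, 0.6836, -0.3636, 0.3949], [0.0119, -0.4781, -0.8782, 0.8371], [0.0, 0.0, 0.0, 1.0]]
top [[592.0225308363978, 0.0, 329.79378811452847], [0.0, 592.0225308363978, 233.12985284092278], [0.0, 0.0, 1.0]] [[-0.0139, -0.9833, 0.1814, 0.3448], [-0.9999, 0.0138, -0.0015, 0.0792], [-0.001, -0.1814, -0.9834, 1.2327], [0.0, 0.0, 0.0, 1.0]]
wrist [[371.64829954431775, 0.0, 314.117294071487], [0.0, 371.64829954431775, 239.0660111102568], [0.0, 0.0, 1.0]] [[0.3907, -0.8872, -0.2455, 0.3033], [-0.9205, -0.3765, -0.1043, -0.5226], [0.0001, 0.2668, -0.9638, 0.3849], [0.0, 0.0, 0.0, 1.0]]
```

View pics/scene0.png

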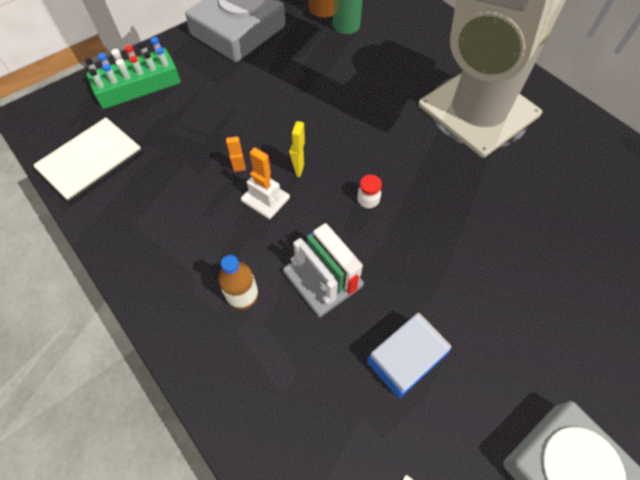

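View pics/top0.png

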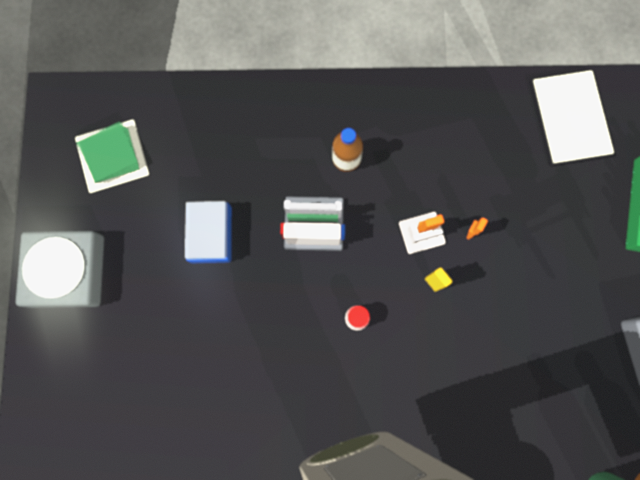

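View pics/wrist0.png

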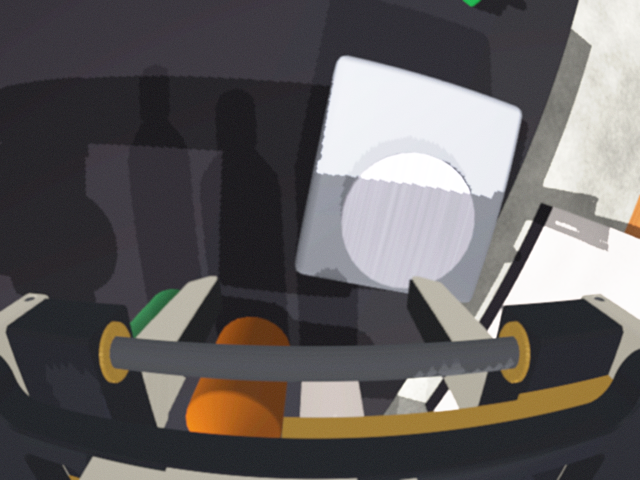

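Candidates in the scene image are: orange in the white holder (260,165), a smaller orange one (236,153), which is a decoy, and a yellow one (298,148), which I leave alone. I choose the one in the holder and check it in close crops.

```bash
python3 - <<'E'
import cv2
s=cv2.imread("pics/scene0.png");t=cv2.imread("pics/top0.png")
def c(im,x,y,w,h,k,n): cv2.imwrite(n,cv2.resize(im[y:y+h,x:x+w],None,fx=k,fy=k,interpolation=cv2.INTER_CUBIC))
c(s,215,110,100,110,5,"pics/s_w.png");c(s,270,215,110,100,6,"pics/s_st.png")
c(t,390,195,110,100,6,"pics/t_w.png");c(t,270,185,90,75,8,"pics/t_st.png")
E
```

```text
(no output)
```

View pics/s_w.png

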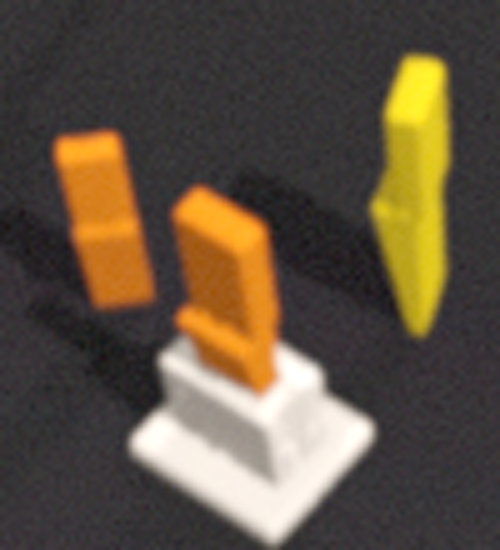

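View pics/s_st.png

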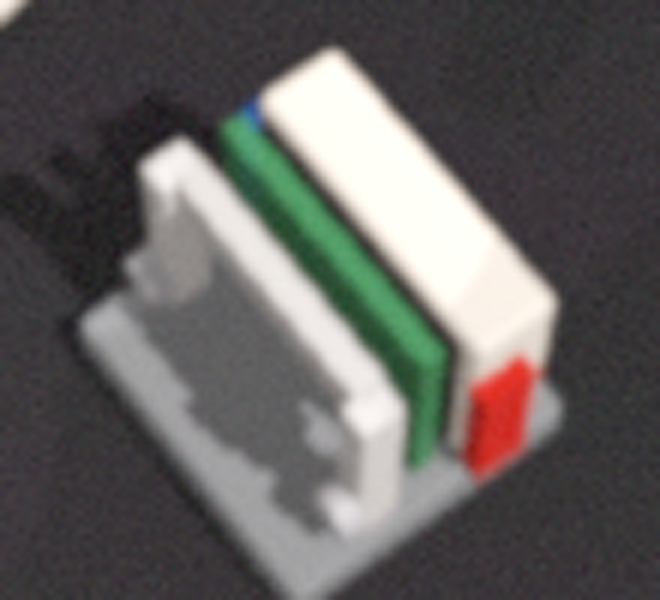

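View pics/t_w.png

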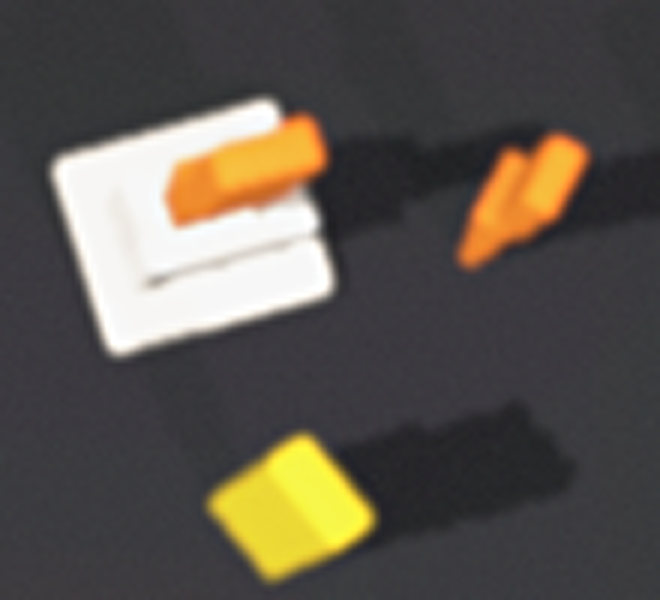

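View pics/t_st.png

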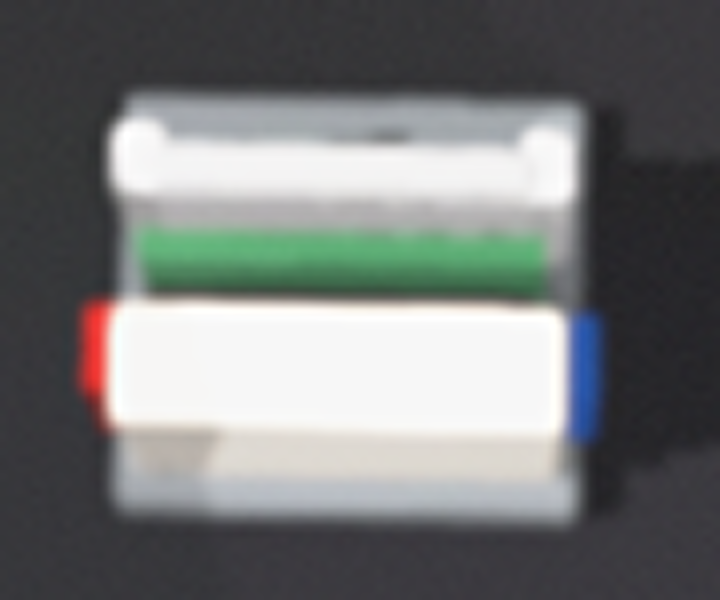

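The close crop confirms it: the larger orange wedge stands in the white holder, with its ledge (slope side) on the front-left face, roughly world +x. The bar is the light grey rail on the +x side of the green glass. Next I read the corners off larger crops.

```bash
python3 - <<'E'
import cv2
s=cv2.imread("pics/scene0.png");t=cv2.imread("pics/top0.png")
def c(im,x,y,w,h,k,n):
    o=cv2.resize(im[y:y+h,x:x+w],None,fx=k,fy=k,interpolation=cv2.INTER_LINEAR)
    for i in range(0,w,10):
        cv2.line(o,(i*k,0),(i*k,6),(0,255,255),1); cv2.putText(o,str(x+i),(i*k,16),0,.35,(0,255,255),1)
    for i in range(0,h,10):
        cv2.line(o,(0,i*k),(6,i*k),(0,255,255),1); cv2.putText(o,str(y+i),(8,i*k+4),0,.35,(0,255,255),1)
    cv2.imwrite(n,o)
c(s,235,140,60,80,7,"pics/s_w2.png");c(t,395,205,60,55,11,"pics/t_w2.png")
c(s,278,218,90,100,6,"pics/s_st2.png")
E
```

```text
(no output)
```

View pics/s_w2.png

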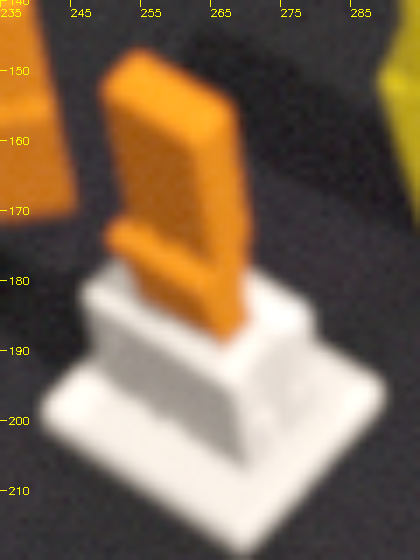

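View pics/t_w2.png

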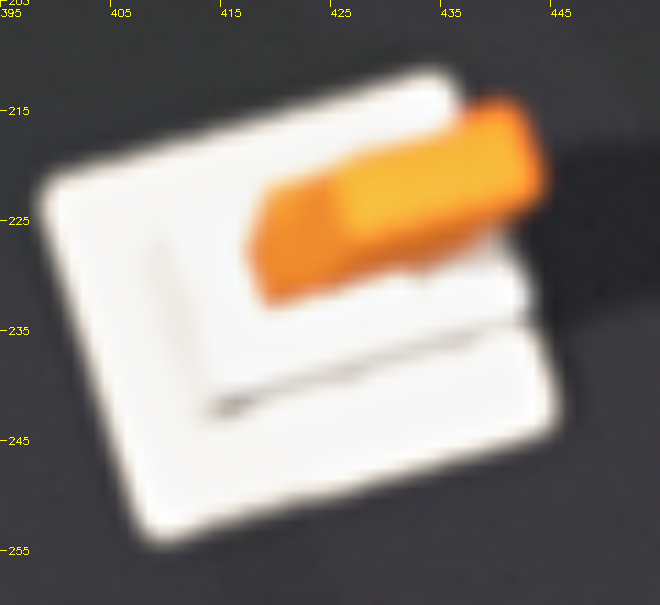

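View pics/s_st2.png

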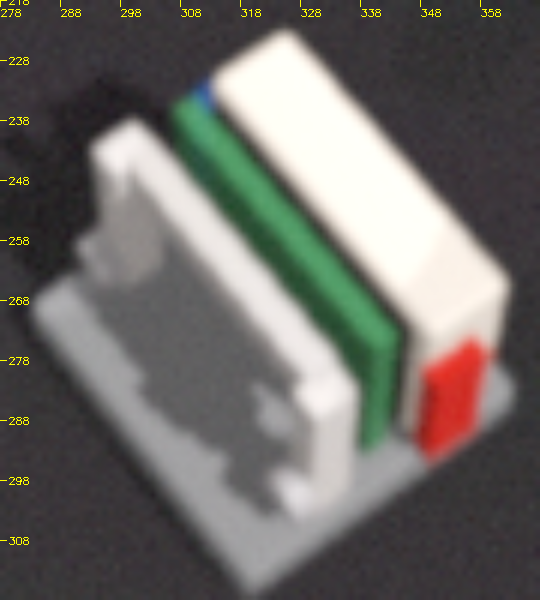

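```bash
cat > h.py <<'E'
import numpy as np
from scipy.optimize import least_squares
def load(n):
    d=np.load(f"pics/{n}.npz"); return d["K"],d["T"]
def proj(K,T,P,fish=False):
    P=np.atleast_2d(P); p=(P-T[:3,3])@T[:3,:3]
    if fish:
        r=np.hypot(p[:,0],p[:,1]); th=np.arctan2(r,p[:,2])
        return np.c_[K[0,0]*th*p[:,0]/r+K[0,2],K[1,1]*th*p[:,1]/r+K[1,2]]
    return np.c_[K[0,0]*p[:,0]/p[:,2]+K[0,2],K[1,1]*p[:,1]/p[:,2]+K[1,2]]
def ray(K,T,u,v,fish=False):
    a=np.array([(u-K[0,2])/K[0,0],(v-K[1,2])/K[1,1],1.])
    if fish:
        th=np.hypot(a[0],a[1]); s=np.sin(th)/max(th,1e-9); a=np.array([a[0]*s,a[1]*s,np.cos(th)])
    return T[:3,3],T[:3,:3]@a
def onz(K,T,u,v,z,fish=False):
    o,d=ray(K,T,u,v,fish); return o+d*(z-o[2])/d[2]
def W(p,L):
    c,s=np.cos(p[2]),np.sin(p[2]); L=np.atleast_2d(L)
    return np.c_[p[0]+c*L[:,0]-s*L[:,1],p[1]+s*L[:,0]+c*L[:,1],L[:,2]]
def fit(obs,p0):
    # obs: list of (K,T,fish,local pts,pix)
    f=lambda p: np.concatenate([(proj(K,T,W(p,L),fi)-px).ravel() for K,T,fi,L,px in obs])
    r=least_squares(f,p0,loss="soft_l1"); return r.x,f(r.x).reshape(-1,2)
E
python3 - <<'E'
from h import *
S=load("scene0");Tp=load("top0")
a=np.array
top=[[.008,-.017,.152],[-.008,-.017,.152],[-.008,.017,.152],[.008,.017,.152]]
led=[[.0156,-.017,.092],[.0156,.017,.092]]
o=[(*S,0,a(top+led),a([[249.6,152.6],[254.6,147.1],[268.9,154.3],[265,159.3],[250.3,173.6],[265.3,180]])),
   (*Tp,0,a([top[3],top[0],top[1],top[2]]),a([[426.4,220],[440.9,214.1],[444.5,222.7],[427.3,226.8]]))]
for oo in (o,o[:1],o[1:]):
    p,r=fit(oo,[.5,-.1,.2]); print("wedge",p.round(4),np.degrees(p[2]).round(1)); print(r.round(1).tolist())
g=a([[0,-.05,.105],[0,.05,.105]])
o=[(*S,0,g,a([[307.2,236],[340,276]])),(*Tp,0,g[::-1],a([[287.25,213.75],[338.1,214.4]]))]
for oo in (o,o[:1],o[1:]):
    p,r=fit(oo,[.5,.1,0]); print("stand",p.round(4),np.degrees(p[2]).round(1)); print(r.round(1).tolist())
print("holder base top z0/z10")
for u in [(398.6,222.3),(435.9,210.9),(445.9,244.1),(408.6,254.5)]: print(onz(*Tp,*u,0).round(4),onz(*Tp,*u,.01).round(4))
for u in [(240.7,198.3),(270,219.3),(290.4,195)]: print(onz(*S,*u,0).round(4),onz(*S,*u,.01).round(4))
print("stand base")
for u in [(285.6,196.9),(342.75,197.5),(284.4,250),(342.5,250.6)]: print(onz(*Tp,*u,0.02).round(4))
for u in [(283.8,269.7),(319.7,316.3),(363.8,283)]: print(onz(*S,*u,0).round(4),onz(*S,*u,.02).round(4))
print("bar top", onz(*Tp,284,209.4,.105),onz(*Tp,342,209.4,.105),onz(*S,301.3,238.8,.105),onz(*S,337.5,281.3,.105))
E
```

```text
wedge [ 0.5642 -0.1159  0.3371] 19.3
[[-0.5, -1.2], [-0.6, -1.3], [-0.3, -1.1], [-1.3, -0.4], [0.6, -0.4], [-0.5, 0.4], [-3.0, 0.2], [-0.6, -0.0], [-0.9, -0.7], [-0.7, 1.3]]
wedge [ 0.5645 -0.114   0.3558] 20.4
[[-0.1, -0.4], [-0.3, -0.5], [0.2, -0.5], [-0.7, 0.2], [1.1, 0.4], [0.1, 1.1]]
wedge [ 0.5645 -0.118   0.2871] 16.5
[[-1.8, -0.4], [0.9, 0.2], [0.1, -0.4], [0.1, 0.8]]
stand [ 0.5916  0.1121 -0.0394] -2.3
[[-0.6, -0.9], [0.0, -1.0], [-1.2, -0.6], [-0.7, 0.0]]
stand [ 0.5924  0.1139 -0.0495] -2.8
[[-0.1, -0.2], [0.1, 0.1]]
stand [ 0.591   0.1103 -0.0272] -1.6
[[-0.2, -0.0], [0.2, 0.0]]
holder base top z0/z10
[ 0.5935 -0.0692  0.    ] [ 0.5915 -0.068   0.01  ]
[ 0.6171 -0.1495  0.    ] [ 0.6149 -0.1477  0.01  ]
[ 0.5452 -0.1673  0.    ] [ 0.5435 -0.1653  0.01  ]
[ 0.5241 -0.0878  0.    ] [ 0.5227 -0.0864  0.01  ]
[ 0.6109 -0.1491  0.    ] [ 0.6135 -0.1426  0.01  ]
[ 0.5925 -0.0652  0.    ] [ 0.5954 -0.0597  0.01  ]
[ 0.5208 -0.0878  0.    ] [ 0.5244 -0.082   0.01  ]
stand base
[0.6474 0.1694 0.02  ]
[0.6444 0.049  0.02  ]
[0.5342 0.1719 0.02  ]
[0.5313 0.0515 0.02  ]
[0.6406 0.0484 0.    ] [0.6451 0.0567 0.02  ]
[0.646  0.1703 0.    ] [0.6503 0.1757 0.02  ]
[0.5344 0.1718 0.    ] [0.5414 0.1771 0.02  ]
bar top [0.60112012 0.16616233 0.105     ] [0.59952507 0.05298336 0.105     ] [0.60203435 0.06215258 0.105     ] [0.60474249 0.16849131 0.105     ]
```

Corner fits agree to about 2–4 mm between cameras. The wedge is near (0.5645,-0.117) with yaw about 16.4° (the holder base gives the same), and the stand is near (0.5915,0.112) with yaw about -1.8°. Next I compute the first approach.

```bash
cat >> h.py <<'E'
from scipy.spatial.transform import Rotation as Rr
def togo(target_tcp, yaw, st=None):
    """shift in current tool axes (cm) & turn(deg about tool) to reach TCP target pointing down with tool x at world yaw"""
    from plant import read_state
    st=st or read_state()
    R=Rr.from_rotvec(st["orientation"]); p=st["tool_pos"]
    Rt=Rr.from_matrix(np.c_[[np.cos(yaw),np.sin(yaw),0],[np.sin(yaw),-np.cos(yaw),0],[0,0,-1]])
    return (R.inv().apply(np.array(target_tcp)-p)*100).round(2), np.degrees((R.inv()*Rt).as_rotvec()).round(2)
E
python3 - <<'E'
from h import *
S=load("scene0")
for u in [(347,30),(322,14),(237,52)]: print(onz(*S,*u,0).round(3))
y=np.radians(16.4)
print(togo([.5645,-.117,.43],y))
from plant import read_state
print(Rr.from_rotvec(read_state()["orientation"]).as_matrix().round(4))
E
```

```text
[ 0.063 -0.431  0.   ]
[ 0.074 -0.528  0.   ]
[ 0.353 -0.546  0.   ]
(array([ 47.37, -27.14,  -2.56]), array([-0.08, -0.  ,  6.62]))
[[ 9.204e-01  3.910e-01 -5.000e-04]
 [ 3.910e-01 -9.204e-01  1.400e-03]
 [ 1.000e-04 -1.500e-03 -1.000e+00]]
```

```bash
python3 -m creep '[[[2.0,-1.1,-0.3],[0,0,0]],[[3.0,-1.7,-0.3],[0,0,0]],[[3.0,-1.7,-0.3],[0,0,0]],[[3.0,-1.7,-0.3],[0,0,0]],[[3.0,-1.7,-0.3],[0,0,0]],[[3.0,-1.7,-0.3],[0,0,0]],[[3.0,-1.7,-0.3],[0,0,0]],[[3.0,-1.7,-0.3],[0,0,0]],[[3.0,-1.7,0],[0,0,0]],[[3.0,-1.7,0],[0,0,0]],[[3.0,-1.7,0],[0,0,0]],[[3.0,-1.7,0],[0,0,0]]]' && python3 -c "
from h import *
print(togo([.5645,-.117,.43],np.radians(16.4)))"
```

```text
t: 1.15
tool_pos: [0.48, -0.2315, 0.4286]
orientation: [-3.078, -0.627, 0.0]
force: [0.8, -0.2, -0.2]
opening: 0.0926
(array([12.25, -7.24, -0.14]), array([-0.01,  0.01,  6.62]))
```

```bash
python3 -m creep '[[[3.0,-1.8,0],[0,0,0]],[[3.0,-1.8,0],[0,0,0]],[[3.0,-1.8,0],[0,0,3]],[[3.0,-1.8,0],[0,0,3.6]],[[0,0,0],[0,0,0]],[[0,0,0],[0,0,0]]]' && python3 - <<'E'
from h import *
from plant import read_camera
import cv2
c=read_camera("wrist"); np.savez("pics/w1.npz",**c); cv2.imwrite("pics/w1.png",c["img"][:,:,::-1])
print(togo([.5645,-.117,.289],np.radians(16.4)))
y=np.radians(16.4); p=[.5645,-.117,y]
top=[[.008,-.017,.152],[-.008,-.017,.152],[-.008,.017,.152],[.008,.017,.152],[.0156,-.017,.092],[.0156,.017,.092]]
print(proj(c["K"],c["T"],W(p,top),1).round(1).tolist())
E
```

```text
t: 1.65
tool_pos: [0.5638, -0.1193, 0.4281]
orientation: [-3.108, -0.454, 0.002]
force: [-0.1, -0.8, -0.3]
opening: 0.0931
(array([ 0.24, -0.29, 13.92]), array([-0.02,  0.07,  0.15]))
[[335.1, 230.9], [334.7, 252.3], [287.9, 252.1], [287.5, 230.8], [331.4, 205.4], [292.2, 205.3]]
```

View pics/w1.png

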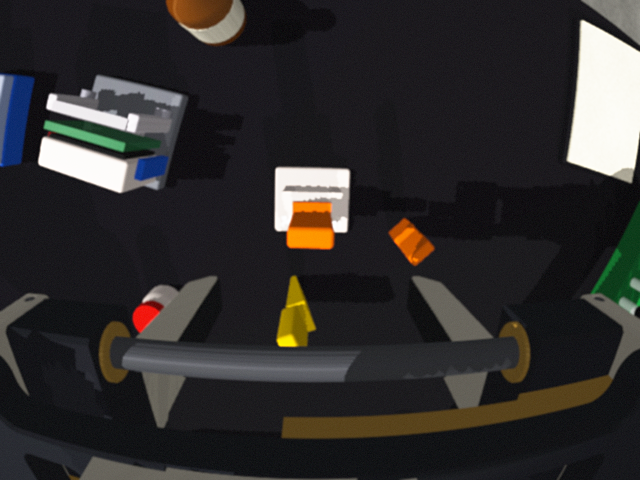

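```bash
python3 - <<'E'
import cv2
s=cv2.imread("pics/w1.png")
def c(im,x,y,w,h,k,n):
    o=cv2.resize(im[y:y+h,x:x+w],None,fx=k,fy=k,interpolation=cv2.INTER_LINEAR)
    for i in range(0,w,10):
        cv2.line(o,(i*k,0),(i*k,6),(0,255,255),1); cv2.putText(o,str(x+i),(i*k,16),0,.35,(0,255,255),1)
    for i in range(0,h,10):
        cv2.line(o,(0,i*k),(6,i*k),(0,255,255),1); cv2.putText(o,str(y+i),(8,i*k+4),0,.35,(0,255,255),1)
    cv2.imwrite(n,o)
c(s,270,160,90,100,6,"pics/w1a.png")
c(s,20,50,180,150,4,"pics/w1b.png")
E
```

```text
(no output)
```

View pics/w1a.png

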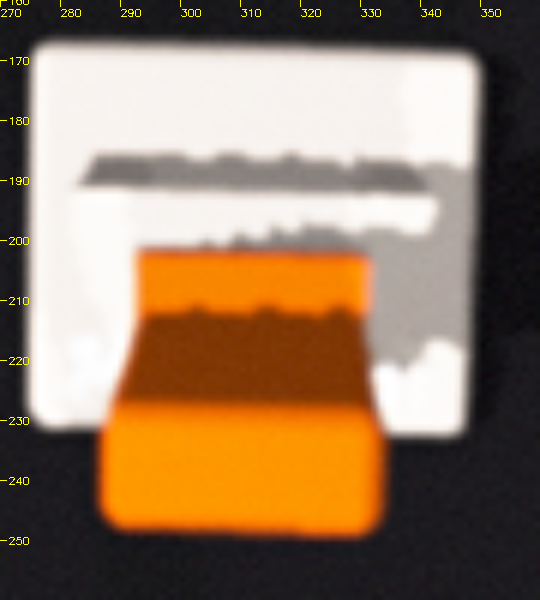

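View pics/w1b.png

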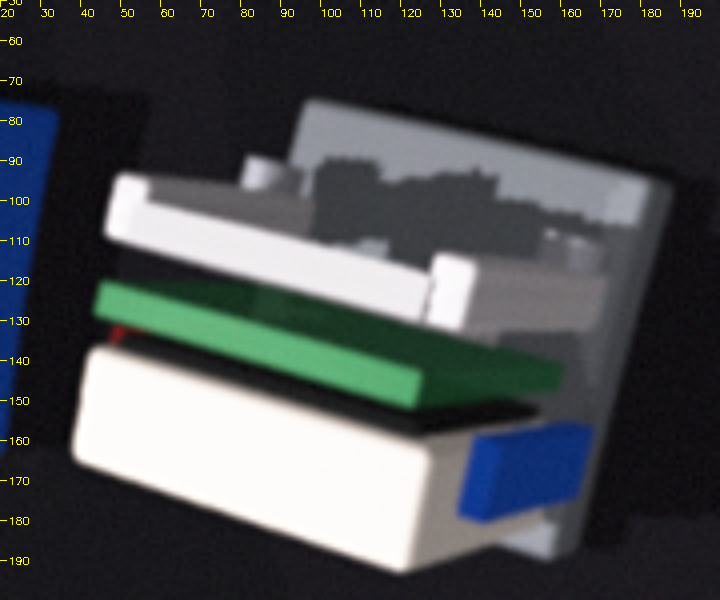

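```bash
python3 - <<'E'
from h import *
K,T=load("w1"); a=np.array
L=a([[.008,-.017,.152],[-.008,-.017,.152],[-.008,.017,.152],[.008,.017,.152],[.0156,-.017,.092],[.0156,.017,.092]])
px=a([[334,228.2],[334,250],[286.5,248.5],[287.5,227.5],[332,203],[292.5,202]])
p,r=fit([(K,T,1,L,px)],[.5645,-.117,.286]); print(p.round(4),np.degrees(p[2]),r.round(1).tolist())
S=load("scene0");Tp=load("top0")
# grip: relation in tool frame
from plant import read_state
st=read_state(); print(togo([p[0],p[1],.289],np.radians(16.2)))
g=a([[0,-.05,.105],[0,.05,.105],[-.008,-.05,.105],[-.008,.05,.105]])
px=a([[125,142],[46,120.5],[124.5,151.5],[43.5,128.5]])
q,r=fit([(K,T,1,g,px)],[.59,.112,-.03]); print("stand",q.round(4),np.degrees(q[2]),r.round(1).tolist())
for u in [(127,130),(49,109)]: print(onz(K,T,*u,.105,1).round(4))
E
```

```text
[ 0.5666 -0.116   0.2593] 14.856206585127639 [[0.9, 0.2], [-0.1, -0.1], [0.5, 0.0], [-0.3, -0.5], [-0.6, 0.3], [-0.4, 0.1]]
(array([ 0.47, -0.33, 13.92]), array([-0.02,  0.07,  0.35]))
stand [ 0.5932  0.1125 -0.0276] -1.5795604415662738 [[0.6, 0.4], [-0.4, 0.1], [-0.8, -0.4], [0.6, -0.0]]
[0.6028 0.0638 0.105 ]
[0.6064 0.1608 0.105 ]
```

```bash
python3 -m creep '[[[0.45,-0.3,1.5],[0,0,-0.4]],[[0,0,2.5],[0,0,0]],[[0,0,2.5],[0,0,0]],[[0,0,2.0],[0,0,0]],[[0,0,1.0],[0,0,0]],[[0,0,0],[0,0,0]]]' 65 && python3 - <<'E'
from h import *
from plant import read_camera
import cv2
c=read_camera("wrist"); np.savez("pics/w2.npz",**c); cv2.imwrite("pics/w2.png",c["img"][:,:,::-1])
print(togo([.5664,-.1163,.289],np.radians(15.8)))
E
```

```text
t: 2.2
tool_pos: [0.5651, -0.1177, 0.3307]
orientation: [-3.106, -0.457, 0.008]
force: [-0.8, 0.5, -0.3]
opening: 0.0615
(array([ 0.11, -0.11,  4.38]), array([-0.07,  0.12,  0.97]))
```

View pics/w2.png

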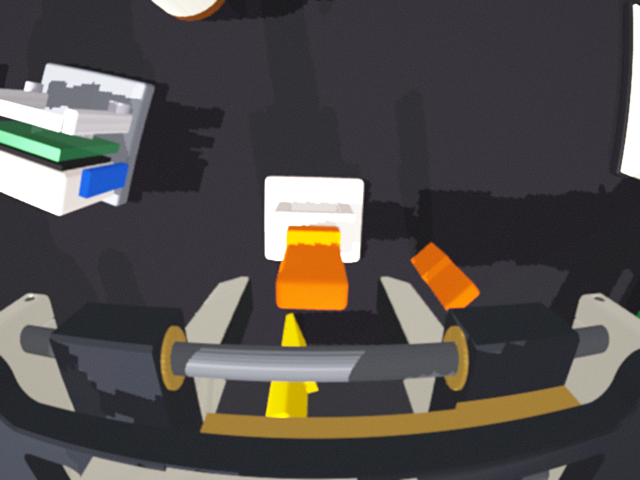

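```bash
python3 -m creep '[[[0.1,-0.1,1.5],[0,0,1.2]],[[0,0,1.5],[0,0,0]],[[0,0,1.1],[0,0,0]],[[0,0,0],[0,0,0]],[[0,0,0],[0,0,0]]]' && python3 - <<'E'
from h import *
from plant import read_camera
import cv2
c=read_camera("wrist"); np.savez("pics/w3.npz",**c); cv2.imwrite("pics/w3.png",c["img"][:,:,::-1])
print(togo([.5664,-.1163,.289],np.radians(15.3)))
E
```

```text
t: 2.67
tool_pos: [0.5673, -0.1159, 0.2933]
orientation: [3.112, 0.427, -0.0]
force: [0.2, -0.5, 0.5]
opening: 0.0602
(array([-0.12,  0.01,  0.5 ]), array([ 0.04, -0.06,  0.32]))
```

View pics/w3.png

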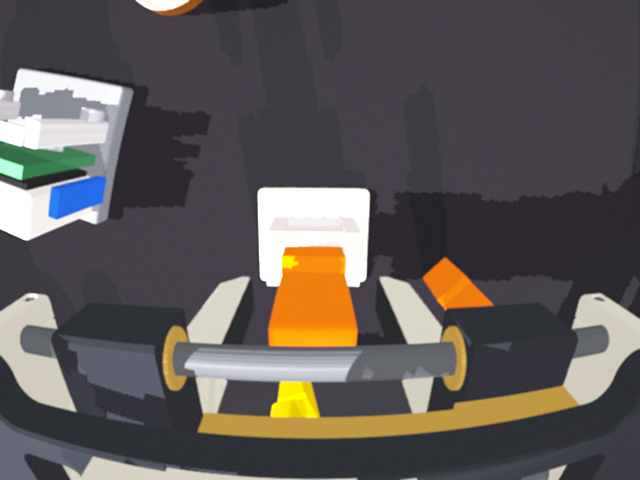

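```bash
python3 -m creep '[[[-0.05,0,0.3],[0,0,0]],[[0,0,0],[0,0,0]],[[0,0,0],[0,0,0]],[[0,0,0],[0,0,0]],[[0,0,0],[0,0,0]],[[0,0,0],[0,0,0]]]' 10 30; python3 -m creep '[[[0,0,0],[0,0,0]],[[0,0,0],[0,0,0]],[[0,0,0],[0,0,0]]]'
```

```text
t: 3.22
tool_pos: [0.5669, -0.1158, 0.2901]
orientation: [3.112, 0.427, 0.001]
force: [-0.2, -0.1, 1.5]
opening: 0.0335
t: 3.47
tool_pos: [0.5669, -0.1158, 0.2901]
orientation: [3.112, 0.427, 0.001]
force: [-1.6, -0.2, 2.5]
opening: 0.034
```

```bash
python3 -m creep '[[[0,0,-0.5],[0,0,0]],[[0,0,-1],[0,0,0]],[[0,0,-1.5],[0,0,0]],[[0,0,-2],[0,0,0]],[[0,0,-2.5],[0,0,0]],[[0,0,-2.5],[0,0,0]],[[0,0,-2.5],[0,0,0]],[[0,0,-1.5],[0,0,0]],[[0,0,0],[0,0,0]],[[0,0,0],[0,0,0]]]'; python3 - <<'E'
from h import *
from plant import read_camera,read_state
import cv2
c=read_camera("wrist"); np.savez("pics/w4.npz",**c); cv2.imwrite("pics/w4.png",c["img"][:,:,::-1])
c=read_camera("scene"); np.savez("pics/s4.npz",**c); cv2.imwrite("pics/s4.png",cv2.resize(c["img"][100:330,200:420,::-1],None,fx=2.5,fy=2.5))
print(read_state()["force"])
E
```

```text
t: 4.3
tool_pos: [0.5669, -0.1158, 0.4309]
orientation: [3.111, 0.427, 0.003]
force: [-0.1, 0.3, -1.3]
opening: 0.034
[ 0.90348323 -0.25438839 -1.25140678]
```

View pics/w4.png

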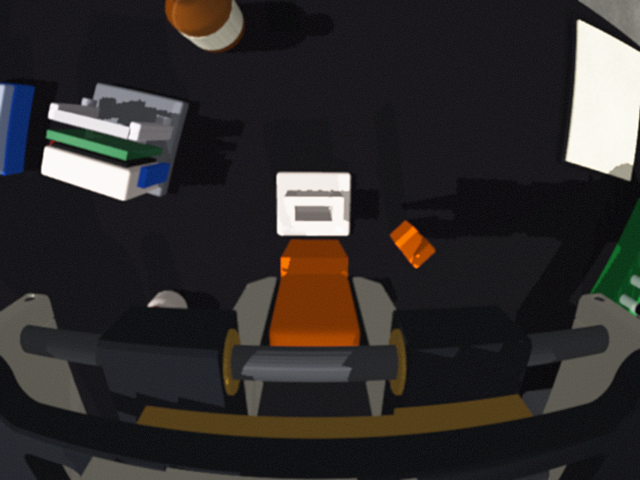

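View pics/s4.png

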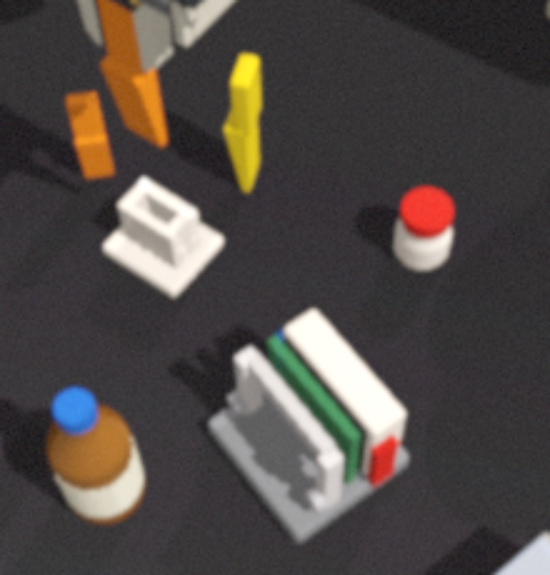

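```bash
cat >> h.py <<'E'
def crop(src,x,y,w,h,k,n):
    import cv2
    im=cv2.imread(src) if isinstance(src,str) else src
    o=cv2.resize(im[y:y+h,x:x+w],None,fx=k,fy=k,interpolation=cv2.INTER_LINEAR)
    for i in range(0,w,10):
        cv2.line(o,(i*k,0),(i*k,6),(0,255,255),1); cv2.putText(o,str(x+i),(i*k,16),0,.35,(0,255,255),1)
    for i in range(0,h,10):
        cv2.line(o,(0,i*k),(6,i*k),(0,255,255),1); cv2.putText(o,str(y+i),(8,i*k+4),0,.35,(0,255,255),1)
    cv2.imwrite(n,o)
E
python3 - <<'E'
from h import *
crop("pics/w4.png",255,225,120,130,5,"pics/w4a.png")
from plant import read_state
st=read_state(); K,T=load("w4")
R=Rr.from_rotvec(st["orientation"]); 
Tc=np.eye(4); Tc[:3,:3]=R.as_matrix().T@T[:3,:3]; Tc[:3,3]=R.inv().apply(T[:3,3]-st["tool_pos"]); np.save("pics/Tc.npy",Tc)
print(Tc.round(4))
# wedge nominal pts in tool frame: tool x=wedge x, tool y=-wedge y, tool z = down; toe at z=.278
pts=np.array([[.008,s*.017,.278-.14] for s in(-1,1)]+[[.0156,s*.017,.278-.08] for s in(-1,1)]+[[.003,s*.017,.278] for s in(-1,1)]+[[.008,s*.017,.278-.08] for s in(-1,1)])
print(proj(K,Tc,pts,1).round(1).tolist())
E
```

```text
[[-4.000e-04 -9.648e-01 -2.630e-01  7.520e-02]
 [ 1.000e+00 -1.500e-03  3.900e-03  1.000e-04]
 [-4.200e-03 -2.629e-01  9.648e-01  1.590e-02]
 [ 0.000e+00  0.000e+00  0.000e+00  1.000e+00]]
[[267.1, 326.7], [358.2, 326.5], [279.6, 257.7], [345.4, 257.5], [289.3, 240.1], [335.8, 240.0], [280.1, 271.5], [345.1, 271.3]]
```

View pics/w4a.png

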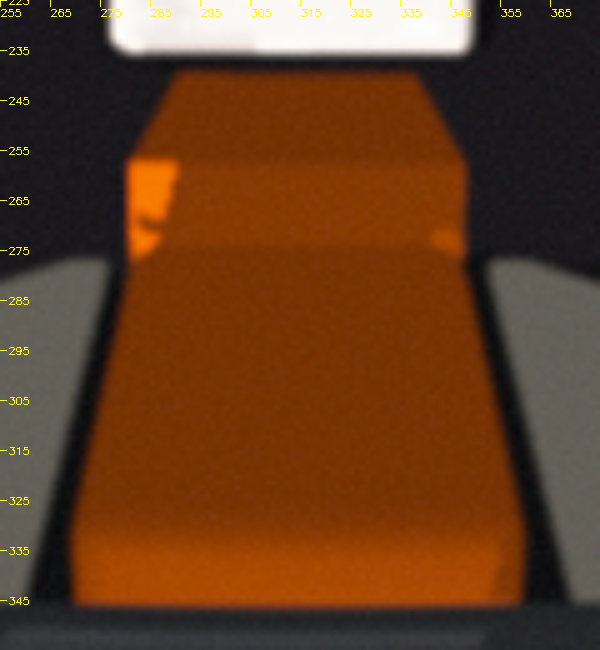

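The wrist crop shows the wedge straight in the jaws: ledge at (280–348, 257), toe at (290–338, 239.5). That is within 1 mm of centred. Now I carry it over the gap.

```bash
python3 - <<'E'
from h import *
print(togo([.5975,.112,.431],np.radians(-1.7)))
Tp=load("top0"); print(onz(*Tp,348,134,.15))
E
```

```text
(array([  9.13, -21.09,  -0.28]), array([-0.05,  0.12, 17.32]))
[0.73739868 0.03990818 0.15      ]
```

```bash
python3 -m creep '[[[0.5,-1.0,0],[0,0,0]],[[1.0,-2.0,0],[0,0,0]],[[1.1,-2.7,0],[0,0,0]],[[1.1,-2.7,0],[0,0,0]],[[1.1,-2.7,0],[0,0,0]],[[1.1,-2.7,0],[0,0,0]],[[1.1,-2.7,0],[0,0,0]],[[1.1,-2.4,0],[0,0,0]],[[0.7,-1.5,0],[0,0,0]],[[0.3,-0.6,0],[0,0,4]],[[0,0,0],[0,0,6]],[[0,0,0],[0,0,6]]]'; python3 -m creep '[[[0,0,0],[0,0,1.3]],[[0,0,0],[0,0,0]],[[0,0,0],[0,0,0]]]'; python3 - <<'E'
from h import *
from plant import read_camera,read_state
import cv2
c=read_camera("wrist"); np.savez("pics/w5.npz",**c); cv2.imwrite("pics/w5.png",c["img"][:,:,::-1])
c=read_camera("top"); np.savez("pics/t5.npz",**c); cv2.imwrite("pics/t5.png",c["img"][:,:,::-1])
c=read_camera("scene"); np.savez("pics/s5.npz",**c); cv2.imwrite("pics/s5.png",c["img"][:,:,::-1])
crop("pics/s5.png",260,150,120,170,3,"pics/s5a.png")
crop("pics/t5.png",260,150,120,120,5,"pics/t5a.png")
print(togo([.5975,.112,.431],np.radians(-1.7)),read_state()["force"])
E
```

```text
t: 5.4
tool_pos: [0.5974, 0.1128, 0.4277]
orientation: [3.141, -0.015, -0.005]
force: [-1.2, -0.6, -1.3]
opening: 0.0339
t: 5.65
tool_pos: [0.5976, 0.1112, 0.4288]
orientation: [3.141, -0.041, -0.002]
force: [0.9, 0.1, -1.2]
opening: 0.0337
(array([-0.03, -0.11, -0.15]), array([-0.  ,  0.02,  0.11])) [ 0.06663092  0.7309461  -1.49498238]
```

View pics/w5.png

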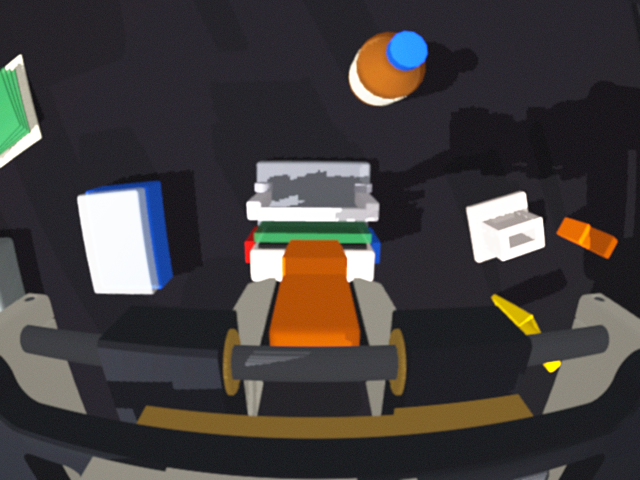

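View pics/s5a.png

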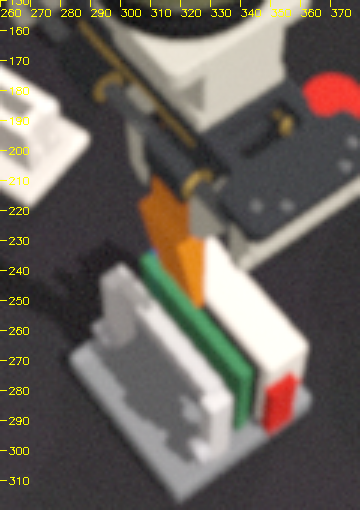

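View pics/t5a.png

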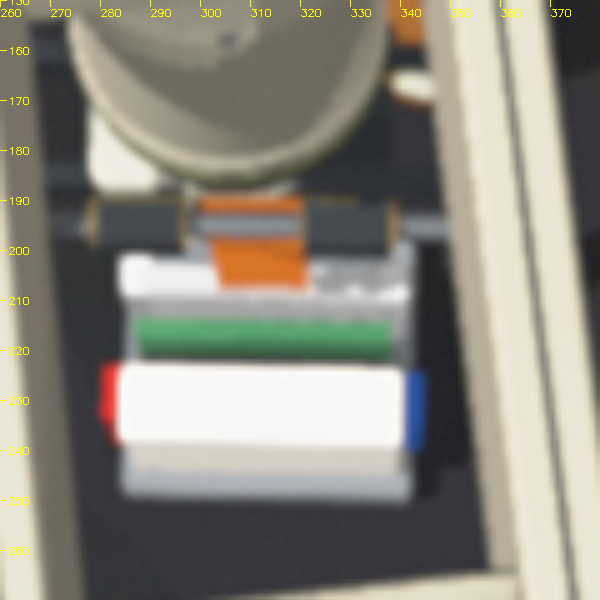

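```bash
python3 - <<'E'
from h import *
crop("pics/w5.png",235,150,160,115,5,"pics/w5a.png")
E
```

View pics/w5a.png

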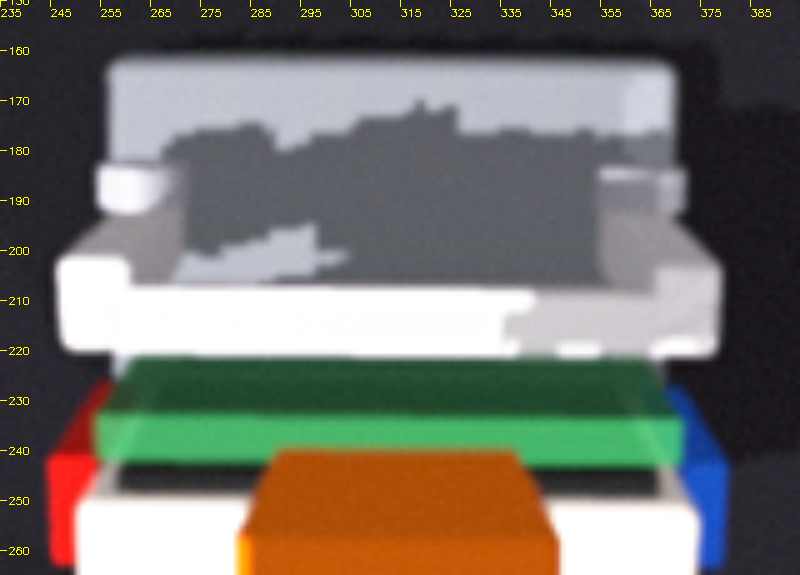

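```bash
python3 - <<'E'
from h import *
from plant import read_state
K,T=load("w5"); a=np.array; Tc=np.load("pics/Tc.npy"); st=read_state()
g=a([[0,-.05,.105],[0,.05,.105],[-.008,-.05,.105],[-.008,.05,.105]])
px=a([[371.5,233.5],[254,232.5],[371.5,243.2],[254,242]])
q,r=fit([(K,T,1,g,px)],[.59,.112,-.03]); print("stand",q.round(4),np.degrees(q[2]),r.round(1).tolist())
def loc(w): 
    d=w[:2]-q[:2]; c,s=np.cos(q[2]),np.sin(q[2]); return a([c*d[0]+s*d[1],-s*d[0]+c*d[1]])*1000
for u in [(247.5,220.3),(378.5,221)]: print("bar",loc(onz(K,T,*u,.105,1)).round(1))
R=Rr.from_rotvec(st["orientation"]); toez=st["tool_pos"][2]-.278
for u in [(290,239.5),(338.5,239.8)]: print("toe slope-edge",toez,loc(onz(K,T,*u,toez,1)).round(1))
for u in [(282.5,256.8),(347.5,257.2)]: print("ledge",loc(onz(K,T,*u,toez+.08,1)).round(1))
print("tcp", loc(st["tool_pos"]).round(1), R.as_matrix()[:,2])
E
```

```text
stand [ 0.5927  0.1125 -0.0365] -2.0928089811115065 [[-0.2, 0.3], [0.3, 0.2], [-0.7, -0.4], [0.6, -0.3]]
bar [10.9 55.5]
bar [ 11.3 -55.7]
toe slope-edge 0.15149305897400667 [ 7.3 16.4]
toe slope-edge 0.15149305897400667 [  7.4 -18.6]
ledge [20.5 15.3]
ledge [ 20.6 -17.6]
tcp [ 5.2 -1.4] [-3.81129690e-04  3.18151329e-05 -9.99999927e-01]
```

```bash
python3 -m creep '[[[0,-0.11,0.5],[0,0,0.3]],[[0,0,1],[0,0,0]],[[0,0,1],[0,0,0]],[[0,0,1],[0,0,0]],[[0,0,0.5],[0,0,0]],[[0,0,0],[0,0,0]],[[0,0,0],[0,0,0]]]'; python3 - <<'E'
from h import *
from plant import read_camera,read_state
import cv2
c=read_camera("wrist"); np.savez("pics/w6.npz",**c); cv2.imwrite("pics/w6.png",c["img"][:,:,::-1])
crop("pics/w6.png",220,160,190,130,4,"pics/w6a.png")
c=read_camera("scene"); np.savez("pics/s6.npz",**c); cv2.imwrite("pics/s6.png",c["img"][:,:,::-1])
crop("pics/s6.png",270,190,110,120,5,"pics/s6a.png")
print(read_state()["tool_pos"],read_state()["force"])
E
```

```text
t: 6.38
tool_pos: [0.5977, 0.112, 0.389]
orientation: [3.141, -0.054, -0.002]
force: [-0.3, -0.3, -0.7]
opening: 0.0338
[0.59804111 0.11209196 0.39025963] [ 0.02446768 -0.12663185 -0.41034429]
```

View pics/w6a.png

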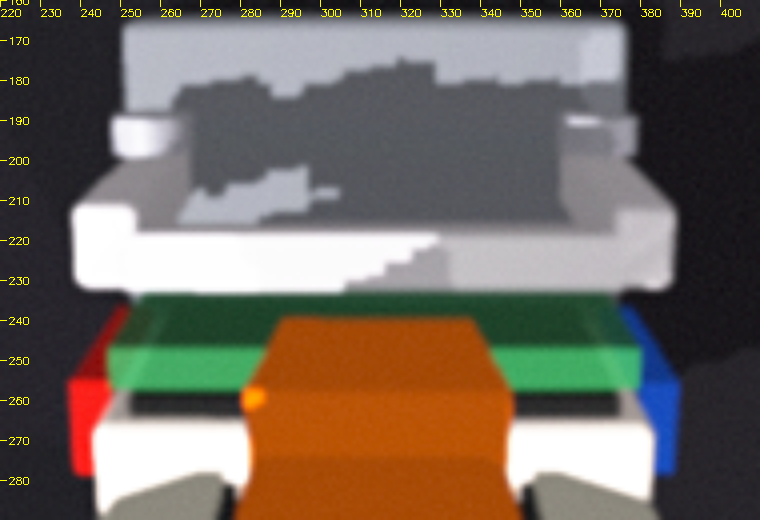

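View pics/s6a.png

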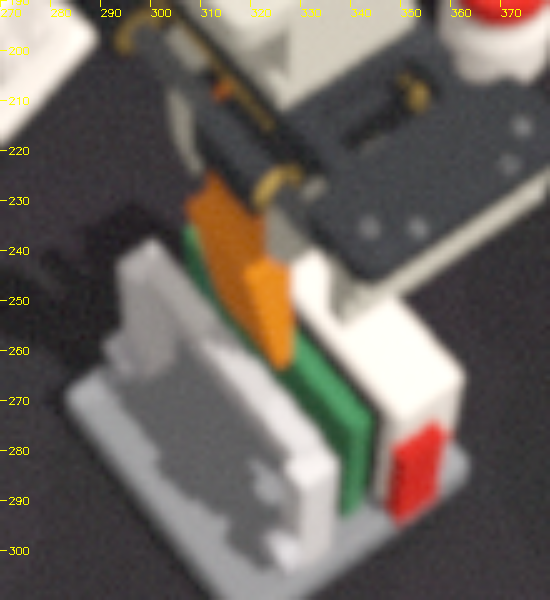

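```bash
python3 - <<'E'
from h import *
from plant import read_state
K,T=load("w6"); a=np.array; st=read_state()
g=a([[0,-.05,.105],[0,.05,.105],[-.008,-.05,.105],[-.008,.05,.105]])
px=a([[379.5,247],[247,246.3],[379.5,257.6],[247,257.3]])
q,r=fit([(K,T,1,g,px)],[.59,.112,-.03]); print("stand",q.round(4),np.degrees(q[2]),r.round(1).tolist())
def loc(w): 
    d=w[:2]-q[:2]; c,s=np.cos(q[2]),np.sin(q[2]); return a([c*d[0]+s*d[1],-s*d[0]+c*d[1]])*1000
for u in [(245,232.8),(380,232.8)]: print("bar",loc(onz(K,T,*u,.105,1)).round(1))
toez=st["tool_pos"][2]-.278
for u in [(290,239.3),(338.5,239.3)]: print("toe",toez,loc(onz(K,T,*u,toez,1)).round(1))
for u in [(282.5,256.8),(347.5,257.2)]: print("ledge",loc(onz(K,T,*u,toez+.08,1)).round(1))
print("tcp", loc(st["tool_pos"]).round(1))
E
```

```text
stand [ 0.5925  0.1128 -0.0393] -2.2530306259417485 [[0.2, 0.2], [-0.2, 0.4], [-0.3, -0.3], [0.3, -0.5]]
bar [10.8 50.9]
bar [ 11.2 -49.6]
toe 0.11225963423097518 [ 8.  16.8]
toe 0.11225963423097518 [  8.1 -18.1]
ledge [21.1 15.6]
ledge [ 21.  -17.2]
tcp [ 5.5 -0.5]
```

```bash
python3 -m creep '[[[-0.1,0,0.3],[0,0,0]],[[0,0,0.4],[0,0,0]],[[0,0,0.4],[0,0,0]],[[0,0,0.4],[0,0,0]],[[0,0,0.4],[0,0,0]],[[0,0,0.4],[0,0,0]],[[0,0,0.4],[0,0,0]],[[0,0,0],[0,0,0]],[[0,0,0],[0,0,0]]]'; python3 -m creep '[[[0,0,0],[0,0,0]]]'; python3 -m creep '[[[0,0,0],[0,0,0]]]'
```

```text
t: 7.23
tool_pos: [0.5967, 0.1121, 0.3623]
orientation: [3.141, -0.054, -0.001]
force: [-0.3, 0.5, -1.4]
opening: 0.0341
t: 7.32
tool_pos: [0.5969, 0.1121, 0.3629]
orientation: [-3.141, 0.054, -0.0]
force: [1.2, -0.2, -0.7]
opening: 0.0335
t: 7.4
tool_pos: [0.597, 0.1121, 0.3631]
orientation: [-3.141, 0.054, -0.001]
force: [0.1, 0.1, -1.6]
opening: 0.034
```

```bash
python3 -m creep '[[[0,0,0.15],[0,0,0]],[[0,0,0.15],[0,0,0]],[[0,0,0],[0,0,0]],[[0,0,0],[0,0,0]]]'; python3 -m creep '[[[0,0,0.15],[0,0,0]],[[0,0,0.15],[0,0,0]],[[0,0,0],[0,0,0]],[[0,0,0],[0,0,0]]]';
```

```text
t: 7.73
tool_pos: [0.5968, 0.1121, 0.3595]
orientation: [3.141, -0.054, -0.0]
force: [-1.0, 0.1, -1.6]
opening: 0.034
t: 8.07
tool_pos: [0.5968, 0.1121, 0.3565]
orientation: [3.141, -0.054, -0.001]
force: [-0.1, -0.5, -1.2]
opening: 0.0339
```

```bash
python3 - <<'E'
from h import *
from plant import read_camera,read_state
import cv2
c=read_camera("wrist"); np.savez("pics/w7.npz",**c); cv2.imwrite("pics/w7.png",c["img"][:,:,::-1])
crop("pics/w7.png",220,180,190,120,4,"pics/w7a.png")
print(read_state()["tool_pos"],read_state()["force"],read_state()["wrist_torque"])
E
```

```text
[0.5968529  0.11212508 0.35664446] [-0.186495    0.64775713 -0.9512092 ] [0.00174125 0.02475999 0.01992869]
```

View pics/w7a.png

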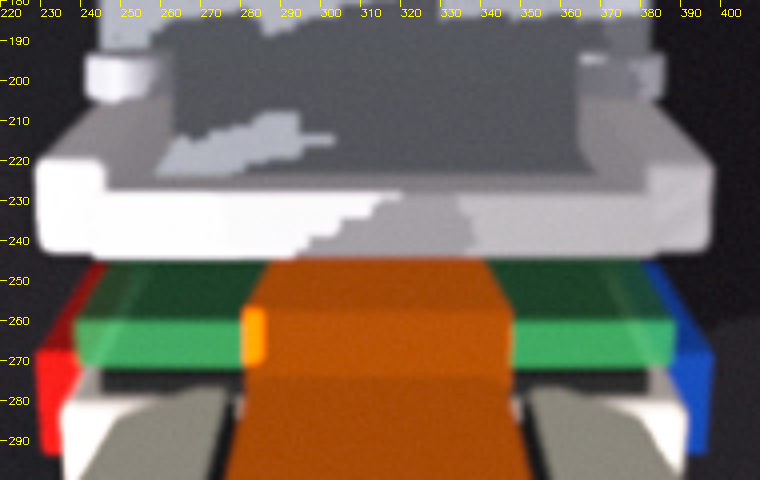

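The toe is in the gap (about 26 mm deep) between the green glass edge at row 260 and the bar edge at row 244, with no contact force yet. Continuing down.

```bash
for i in 1; do python3 -m creep '[[[0,0,0.1],[0,0,0]],[[0,0,0.1],[0,0,0]],[[0,0,0],[0,0,0]],[[0,0,0],[0,0,0]]]'; python3 -m creep '[[[0,0,0.1],[0,0,0]],[[0,0,0.1],[0,0,0]],[[0,0,0],[0,0,0]],[[0,0,0],[0,0,0]]]';python3 -m creep '[[[0,0,0.1],[0,0,0]],[[0,0,0.1],[0,0,0]],[[0,0,0],[0,0,0]],[[0,0,0],[0,0,0]]]'; done; python3 -c "
from plant import *;s=read_state();print(s['force'],s['wrist_torque'])"
```

```text
t: 8.45
tool_pos: [0.5968, 0.1121, 0.3545]
orientation: [3.141, -0.054, -0.001]
force: [0.5, 0.7, -0.9]
opening: 0.0341
t: 8.78
tool_pos: [0.5967, 0.1122, 0.3526]
orientation: [-3.141, 0.054, 0.001]
force: [-3.5, -0.8, 0.1]
opening: 0.0339
t: 9.12
tool_pos: [0.5968, 0.1121, 0.3506]
orientation: [-3.141, 0.054, 0.0]
force: [-2.7, 0.1, 0.1]
opening: 0.0338
[-2.74712065  0.05369194  0.09502412] [0.114577   0.71783287 0.02191319]
```

```bash
for i in 1; do python3 -m creep '[[[-0.04,0,0],[0,0,0]],[[0,0,0],[0,0,0]],[[0,0,0],[0,0,0]]]'; python3 -m creep '[[[-0.03,0,0],[0,0,0]],[[0,0,0],[0,0,0]],[[0,0,0],[0,0,0]]]';python3 -m creep '[[[-0.03,0,0],[0,0,0]],[[0,0,0],[0,0,0]],[[0,0,0],[0,0,0]]]'; done; python3 -c "
from plant import *;s=read_state();print(s['force'],s['wrist_torque'])"
```

```text
t: 9.37
tool_pos: [0.5966, 0.1121, 0.3506]
orientation: [-3.141, 0.054, -0.0]
force: [0.0, 0.9, -0.8]
opening: 0.0338
t: 9.62
tool_pos: [0.5963, 0.1121, 0.3509]
orientation: [3.141, -0.054, 0.001]
force: [0.2, 0.2, -1.6]
opening: 0.0336
t: 9.87
tool_pos: [0.5959, 0.1121, 0.3508]
orientation: [-3.141, 0.054, -0.0]
force: [0.4, -0.6, -1.3]
opening: 0.034
[ 0.41069467 -0.61002784 -1.32121105] [ 0.01389618 -0.01270467  0.04507405]
```

```bash
P='import plant;s=plant.read_state();print(s["force"].round(1),s["wrist_torque"].round(2))'; python3 -m creep '[[[-0.03,0,0],[0,0,0]],[[0,0,0],[0,0,0]],[[0,0,0],[0,0,0]]]'; python3 -c "$P"; python3 -m creep '[[[-0.03,0,0],[0,0,0]],[[0,0,0],[0,0,0]],[[0,0,0],[0,0,0]]]';python3 -c "$P"; python3 -m creep '[[[-0.03,0,0],[0,0,0]],[[0,0,0],[0,0,0]],[[0,0,0],[0,0,0]]]'; python3 -c "$P"
```

```text
t: 10.12
tool_pos: [0.5957, 0.1121, 0.3508]
orientation: [3.141, -0.054, 0.001]
force: [0.2, -0.0, -1.0]
opening: 0.0341
[ 0.2 -0.  -1. ] [ 0.01 -0.28  0.01]
t: 10.37
tool_pos: [0.5954, 0.1121, 0.3508]
orientation: [3.141, -0.054, 0.001]
force: [2.6, -0.5, -2.3]
opening: 0.034
[ 2.6 -0.5 -2.3] [-0.02 -0.58  0.1 ]
t: 10.62
tool_pos: [0.5952, 0.1121, 0.3508]
orientation: [-3.141, 0.054, -0.001]
force: [3.1, -0.0, -2.4]
opening: 0.0339
[ 3.1 -0.  -2.4] [-0.05 -0.93 -0.  ]
```

```bash
P='import plant;s=plant.read_state();print(s["force"].round(1),s["wrist_torque"].round(2))'; python3 -m creep '[[[0.04,0,0.1],[0,0,0]],[[0,0,0.1],[0,0,0]],[[0,0,0],[0,0,0]],[[0,0,0],[0,0,0]]]'; python3 -c "$P"; python3 -m creep '[[[0,0,0.1],[0,0,0]],[[0,0,0.1],[0,0,0]],[[0,0,0.1],[0,0,0]],[[0,0,0],[0,0,0]],[[0,0,0],[0,0,0]]]';python3 -c "$P"; python3 -m creep '[[[0,0,0.1],[0,0,0]],[[0,0,0.1],[0,0,0]],[[0,0,0],[0,0,0]],[[0,0,0],[0,0,0]]]'; python3 -c "$P"
```

```text
t: 10.95
tool_pos: [0.5954, 0.1122, 0.3488]
orientation: [-3.141, 0.054, -0.0]
force: [2.8, -0.9, -0.3]
opening: 0.0339
[ 2.8 -0.9 -0.3] [ 0.01 -0.71  0.  ]
t: 11.37
tool_pos: [0.5954, 0.1122, 0.3456]
orientation: [-3.141, 0.054, 0.0]
force: [2.7, -0.1, -1.9]
opening: 0.0341
[ 2.7 -0.1 -1.9] [ 0.06 -0.83  0.08]
t: 11.7
tool_pos: [0.5954, 0.1122, 0.3437]
orientation: [-3.141, 0.054, 0.0]
force: [3.7, 0.6, 0.4]
opening: 0.0338
[3.7 0.6 0.4] [-0.   -0.75  0.05]
```

```bash
P='import plant;s=plant.read_state();print(s["force"].round(1),s["wrist_torque"].round(2))'; python3 -m creep '[[[0.03,0,0],[0,0,0]],[[0,0,0],[0,0,0]],[[0,0,0],[0,0,0]]]'; python3 -c "$P"; python3 -m creep '[[[0,0,0.1],[0,0,0]],[[0,0,0.1],[0,0,0]],[[0,0,0],[0,0,0]],[[0,0,0],[0,0,0]]]';python3 -c "$P"; python3 -m creep '[[[0,0,0.1],[0,0,0]],[[0,0,0.1],[0,0,0]],[[0,0,0],[0,0,0]],[[0,0,0],[0,0,0]]]'; python3 -c "$P"
```

```text
t: 11.95
tool_pos: [0.5956, 0.1122, 0.3437]
orientation: [3.141, -0.054, -0.001]
force: [2.0, 0.7, 0.6]
opening: 0.0339
[2.  0.7 0.6] [ 0.08 -0.35  0.03]
t: 12.28
tool_pos: [0.5956, 0.1122, 0.3418]
orientation: [-3.141, 0.054, 0.0]
force: [0.2, -0.8, 3.4]
opening: 0.0341
[ 0.2 -0.8  3.4] [ 0.07 -0.05  0.1 ]
t: 12.62
tool_pos: [0.5956, 0.1122, 0.3395]
orientation: [-3.141, 0.054, 0.001]
force: [0.3, 1.4, 2.4]
opening: 0.0341
[0.3 1.4 2.4] [ 0.12 -0.09  0.05]
```

```bash
P='import plant;s=plant.read_state();print(s["force"].round(1),s["wrist_torque"].round(2))'; python3 -m creep '[[[0,0,0.1],[0,0,0]],[[0,0,0.1],[0,0,0]],[[0,0,0],[0,0,0]],[[0,0,0],[0,0,0]]]'; python3 -c "$P"; python3 -m creep '[[[0,0,0.1],[0,0,0]],[[0,0,0.1],[0,0,0]],[[0,0,0],[0,0,0]],[[0,0,0],[0,0,0]]]';python3 -c "$P"; python3 -m creep '[[[0,0,0.1],[0,0,0]],[[0,0,0.1],[0,0,0]],[[0,0,0],[0,0,0]],[[0,0,0],[0,0,0]]]'; python3 -c "$P"
```

```text
t: 12.95
tool_pos: [0.5956, 0.1121, 0.3375]
orientation: [3.141, -0.054, -0.0]
force: [-0.7, -1.3, 2.2]
opening: 0.034
[-0.7 -1.3  2.2] [ 0.12 -0.06  0.11]
t: 13.28
tool_pos: [0.5956, 0.1122, 0.3354]
orientation: [3.141, -0.054, -0.001]
force: [0.2, 0.2, 1.9]
opening: 0.0337
[0.2 0.2 1.9] [ 0.08 -0.06  0.04]
t: 13.62
tool_pos: [0.5957, 0.1122, 0.3335]
orientation: [-3.141, 0.054, 0.0]
force: [-0.1, -0.2, 1.9]
opening: 0.0339
[-0.1 -0.2  1.9] [ 0.09 -0.03  0.05]
```

```bash
P='import plant;s=plant.read_state();print(s["force"].round(1),s["wrist_torque"].round(2))'; python3 -m creep '[[[0,0,0.1],[0,0,0]],[[0,0,0.1],[0,0,0]],[[0,0,0],[0,0,0]],[[0,0,0],[0,0,0]]]'; python3 -c "$P"; python3 -m creep '[[[0,0,0.1],[0,0,0]],[[0,0,0.1],[0,0,0]],[[0,0,0],[0,0,0]],[[0,0,0],[0,0,0]]]';python3 -c "$P"
```

```text
t: 13.95
tool_pos: [0.5956, 0.1122, 0.3315]
orientation: [3.141, -0.054, -0.0]
force: [-0.2, -0.7, 2.8]
opening: 0.0336
[-0.2 -0.7  2.8] [ 0.05 -0.08  0.11]
t: 14.28
tool_pos: [0.5956, 0.1122, 0.3295]
orientation: [3.141, -0.054, -0.0]
force: [0.0, -0.3, 1.8]
opening: 0.0339
[ 0.  -0.3  1.8] [ 0.09 -0.08  0.05]
```

```bash
P='import plant;s=plant.read_state();print(s["force"].round(1),s["wrist_torque"].round(2))'; python3 -m creep '[[[0,0,0.1],[0,0,0]],[[0,0,0.1],[0,0,0]],[[0,0,0],[0,0,0]],[[0,0,0],[0,0,0]]]'; python3 -c "$P"
```

```text
t: 14.62
tool_pos: [0.5957, 0.1121, 0.3275]
orientation: [-3.141, 0.054, 0.0]
force: [-0.4, -0.0, 2.0]
opening: 0.034
[-0.4 -0.   2. ] [ 0.15 -0.03  0.13]
```

```bash
P='import plant;s=plant.read_state();print(s["force"].round(1),s["wrist_torque"].round(2))'; python3 -m creep '[[[0,0,0.1],[0,0,0]],[[0,0,0.1],[0,0,0]],[[0,0,0],[0,0,0]],[[0,0,0],[0,0,0]]]'; python3 -c "$P"; python3 -m creep '[[[0,0,0.1],[0,0,0]],[[0,0,0.1],[0,0,0]],[[0,0,0],[0,0,0]],[[0,0,0],[0,0,0]]]';python3 -c "$P"
```

```text
t: 14.95
tool_pos: [0.5957, 0.1122, 0.3255]
orientation: [-3.141, 0.054, 0.0]
force: [0.2, 1.0, 1.3]
opening: 0.0339
[0.2 1.  1.3] [ 0.07 -0.03  0.09]
t: 15.28
tool_pos: [0.5957, 0.1121, 0.3235]
orientation: [3.141, -0.054, -0.0]
force: [-0.6, 0.6, 2.4]
opening: 0.0342
[-0.6  0.6  2.4] [0.12 0.01 0.07]
```

```bash
P='import plant;s=plant.read_state();print(s["force"].round(1),s["wrist_torque"].round(2))'; python3 -m creep '[[[0,0,0.1],[0,0,0]],[[0,0,0.1],[0,0,0]],[[0,0,0],[0,0,0]],[[0,0,0],[0,0,0]]]'; python3 -c "$P"
```

```text
t: 15.62
tool_pos: [0.5956, 0.1122, 0.322]
orientation: [-3.141, 0.054, 0.0]
force: [-2.8, -0.1, 5.1]
opening: 0.0334
[-2.8 -0.1  5.1] [0.06 0.42 0.16]
```

The bar now bears: push about 6 N and lateral load -2.8 N at 61 mm depth. I let go here and will press the free wedge from the top.

```bash
python3 -m creep '[[[0,0,0],[0,0,0]],[[0,0,0],[0,0,0]],[[0,0,0],[0,0,0]],[[0,0,0],[0,0,0]]]' 70; python3 -m creep '[[[0,0,-0.5],[0,0,0]],[[0,0,-1.5],[0,0,0]],[[0,0,-2],[0,0,0]],[[0,0,-2],[0,0,0]],[[0,0,-1.5],[0,0,0]],[[0,0,-0.5],[0,0,0]],[[0,0,0],[0,0,0]],[[0,0,0],[0,0,0]]]'; python3 - <<'E'
from h import *
from plant import read_camera,read_state
import cv2
c=read_camera("wrist"); np.savez("pics/w8.npz",**c); cv2.imwrite("pics/w8.png",c["img"][:,:,::-1])
c=read_camera("scene"); np.savez("pics/s8.npz",**c); cv2.imwrite("pics/s8.png",c["img"][:,:,::-1])
crop("pics/s8.png",270,190,110,120,5,"pics/s8a.png")
s=read_state();print(s["force"].round(1),s["tool_pos"])
E
```

```text
t: 15.95
tool_pos: [0.5956, 0.1121, 0.3213]
orientation: [3.141, -0.054, -0.001]
force: [-0.4, -0.5, 0.1]
opening: 0.0562
t: 16.62
tool_pos: [0.5956, 0.1121, 0.4013]
orientation: [3.141, -0.054, -0.0]
force: [0.2, 0.5, -0.4]
opening: 0.0653
[-0.2  0.1  0.5] [0.59534367 0.11209635 0.40008823]
```

View pics/w8.png

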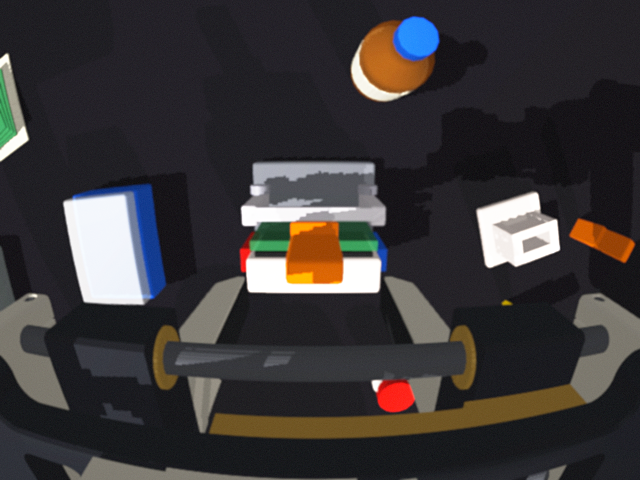

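View pics/s8a.png

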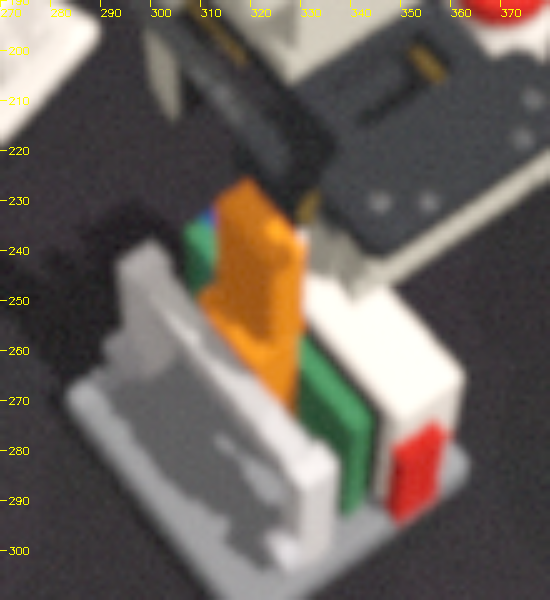

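```bash
python3 - <<'E'
from h import *
crop("pics/w8.png",235,190,160,110,5,"pics/w8a.png")
E
```

```text
(no output)
```

View pics/w8a.png

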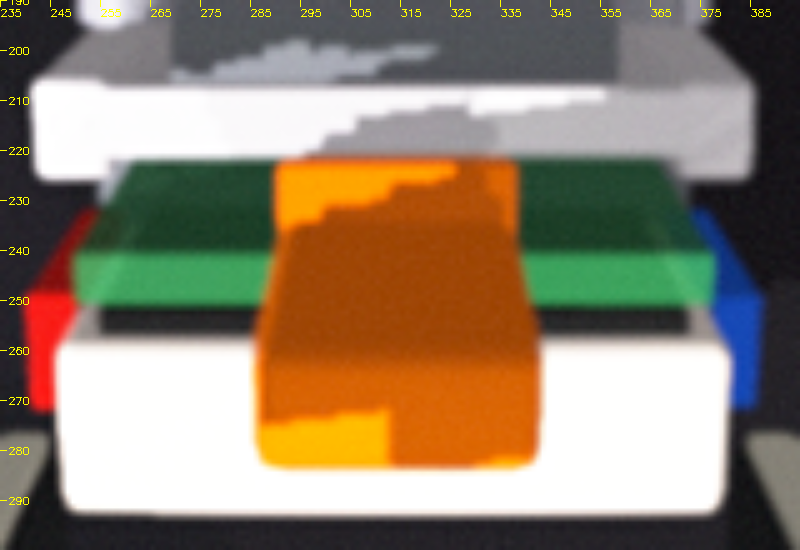

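```bash
python3 - <<'E'
from h import *
K,T=load("w8"); a=np.array
g=a([[0,-.05,.105],[0,.05,.105],[-.008,-.05,.105],[-.008,.05,.105]])
px=a([[377.8,240.3],[250,240.3],[377.5,250.8],[250,250.8]])
q,r=fit([(K,T,1,g,px)],[.59,.112,-.03]); print("stand",q.round(4),np.degrees(q[2]),r.round(1).tolist())
def loc(w): 
    d=w[:2]-q[:2]; c,s=np.cos(q[2]),np.sin(q[2]); return (a([c*d[0]+s*d[1],-s*d[0]+c*d[1]])*1000).round(1)
for n,u,z in [("ledge",(290,221.8),.123),("ledge",(338.5,221.8),.123),("top+x",(287,262),.183),("top+x",(343,262),.183),("top-x",(287,283),.183),("top-x",(343,283),.183)]: print(n,loc(onz(K,T,*u,z,1)))
print(loc(a([.5956,.1121])))
E
```

```text
stand [ 0.5923  0.1125 -0.0355] -2.0338281468098343 [[-0.1, 0.4], [-0.0, 0.3], [-0.3, -0.4], [0.4, -0.4]]
ledge [19.1 17.1]
ledge [ 19.1 -17.6]
top+x [ 9.3 15.3]
top+x [  9.3 -16.5]
top-x [-3.5 15.6]
top-x [ -3.6 -16.8]
[ 3.4 -0.3]
```

```bash
P='import plant;s=plant.read_state();print(s["force"].round(1),s["wrist_torque"].round(2))'; python3 -m creep '[[[0,0,0.5],[0,0,0]],[[0,0,0.5],[0,0,0]],[[0,0,0.4],[0,0,0]],[[0,0,0],[0,0,0]],[[0,0,0],[0,0,0]],[[0,0,0],[0,0,0]],[[0,0,0],[0,0,0]],[[0,0,0],[0,0,0]]]' 0 20;  python3 -m creep '[[[0,0,0.4],[0,0,0]],[[0,0,0.4],[0,0,0]],[[0,0,0.3],[0,0,0]],[[0,0,0],[0,0,0]],[[0,0,0],[0,0,0]]]'; python3 -c "$P"
```

```text
t: 17.38
tool_pos: [0.5958, 0.1122, 0.3881]
orientation: [-3.141, 0.054, -0.001]
force: [-0.3, 0.6, -0.3]
opening: 0.0163
t: 17.8
tool_pos: [0.5955, 0.1121, 0.3762]
orientation: [3.141, -0.054, -0.001]
force: [-0.4, 1.6, -0.5]
opening: 0.0006
[-0.4  1.6 -0.5] [0.04 0.   0.03]
```

```bash
P='import plant;s=plant.read_state();print(s["force"].round(1),s["wrist_torque"].round(2))'; python3 -m creep '[[[0,0,0.2],[0,0,0]],[[0,0,0.2],[0,0,0]],[[0,0,0],[0,0,0]],[[0,0,0],[0,0,0]]]'; python3 -c "$P"; python3 -m creep '[[[0,0,0.1],[0,0,0]],[[0,0,0.1],[0,0,0]],[[0,0,0],[0,0,0]],[[0,0,0],[0,0,0]]]'; python3 -c "$P"
```

```text
t: 18.13
tool_pos: [0.5956, 0.1121, 0.3726]
orientation: [3.141, -0.054, -0.0]
force: [1.1, -0.7, -0.2]
opening: 0.0007
[ 1.1 -0.7 -0.2] [ 0.04  0.05 -0.02]
t: 18.47
tool_pos: [0.5957, 0.1122, 0.3706]
orientation: [3.141, -0.054, -0.0]
force: [0.1, -0.2, 0.6]
opening: 0.0006
[ 0.1 -0.2  0.6] [ 0.02  0.03 -0.02]
```

```bash
P='import plant;s=plant.read_state();print(s["force"].round(1),s["wrist_torque"].round(2))'; python3 -m creep '[[[0,0,0.1],[0,0,0]],[[0,0,0],[0,0,0]],[[0,0,0],[0,0,0]]]'; python3 -c "$P"; python3 -m creep '[[[0,0,0.1],[0,0,0]],[[0,0,0],[0,0,0]],[[0,0,0],[0,0,0]]]'; python3 -c "$P"
```

```text
t: 18.72
tool_pos: [0.5957, 0.1122, 0.3701]
orientation: [-3.141, 0.054, -0.001]
force: [-1.3, 0.4, 2.0]
opening: 0.0006
[-1.3  0.4  2. ] [0.07 0.12 0.02]
t: 18.97
tool_pos: [0.5957, 0.1122, 0.3697]
orientation: [-3.141, 0.054, -0.001]
force: [-2.0, 0.2, 6.9]
opening: 0.0002
[-2.   0.2  6.9] [0.05 0.54 0.01]
```

```bash
P='import plant;s=plant.read_state();print(s["force"].round(1),s["wrist_torque"].round(2))'; python3 -m creep '[[[-0.03,0,0.08],[0,0,0]],[[0,0,0],[0,0,0]],[[0,0,0],[0,0,0]]]'; python3 -c "$P"; python3 -m creep '[[[0,0,0.08],[0,0,0]],[[0,0,0],[0,0,0]],[[0,0,0],[0,0,0]]]'; python3 -c "$P"
```

```text
t: 19.22
tool_pos: [0.5955, 0.1123, 0.3692]
orientation: [-3.141, 0.054, -0.002]
force: [-2.6, -0.5, 7.3]
opening: 0.0007
[-2.6 -0.5  7.3] [0.07 0.55 0.02]
t: 19.47
tool_pos: [0.5955, 0.1123, 0.3688]
orientation: [-3.141, 0.054, -0.002]
force: [-3.9, 0.0, 9.1]
opening: 0.0009
[-3.9  0.   9.1] [0.05 0.76 0.04]
```

```bash
P='import plant;s=plant.read_state();print(s["force"].round(1),s["wrist_torque"].round(2),s["tool_pos"])'; python3 -m creep '[[[-0.04,0,0],[0,0,0]],[[0,0,0],[0,0,0]],[[0,0,0],[0,0,0]]]'; python3 -c "$P"; python3 -m creep '[[[-0.03,0,0.06],[0,0,0]],[[0,0,0],[0,0,0]],[[0,0,0],[0,0,0]]]'; python3 -c "$P"
```

```text
t: 19.72
tool_pos: [0.5953, 0.1123, 0.3688]
orientation: [-3.141, 0.054, -0.004]
force: [-2.0, 0.7, 9.2]
opening: 0.0004
[-2.   0.7  9.2] [0.07 0.46 0.  ] [0.59526213 0.11228135 0.36881342]
t: 19.97
tool_pos: [0.5951, 0.1123, 0.3683]
orientation: [-3.141, 0.054, -0.004]
force: [-2.8, 0.5, 9.3]
opening: 0.001
[-2.8  0.5  9.3] [-0.    0.31 -0.03] [0.59507265 0.11228836 0.36832891]
```

```bash
P='import plant;s=plant.read_state();print(s["force"].round(1),s["wrist_torque"].round(2),s["tool_pos"])'; python3 -m creep '[[[-0.03,0,0.06],[0,0,0]],[[0,0,0],[0,0,0]],[[0,0,0],[0,0,0]]]'; python3 -c "$P"; python3 -m creep '[[[-0.02,0,0.08],[0,0,0]],[[0,0,0],[0,0,0]],[[0,0,0],[0,0,0]]]'; python3 -c "$P"
```

```text
t: 20.22
tool_pos: [0.5949, 0.1123, 0.3679]
orientation: [-3.141, 0.054, -0.005]
force: [-0.8, 0.2, 8.5]
opening: 0.0004
[-0.8  0.2  8.5] [ 0.06  0.23 -0.03] [0.59488001 0.11229349 0.36790081]
t: 20.47
tool_pos: [0.5947, 0.1123, 0.3673]
orientation: [-3.141, 0.054, -0.006]
force: [-0.8, -1.1, 10.0]
opening: -0.0
[-0.8 -1.1 10. ] [ 0.04  0.25 -0.03] [0.59474594 0.11225891 0.36733576]
```

```bash
P='import plant;s=plant.read_state();print(s["force"].round(1),s["wrist_torque"].round(2),s["tool_pos"])'; python3 -m creep '[[[-0.02,0,0.08],[0,0,0]],[[0,0,0],[0,0,0]],[[0,0,0],[0,0,0]]]'; python3 -c "$P"; python3 -m creep '[[[0,0,0],[0,0,0]]]'
```

```text
t: 20.72
tool_pos: [0.5946, 0.1123, 0.3668]
orientation: [-3.141, 0.054, -0.006]
force: [-2.8, -0.4, 11.2]
opening: 0.0005
[-2.8 -0.4 11.2] [0.04 0.34 0.04] [0.59459591 0.11230257 0.36682782]
t: 20.8
tool_pos: [0.5946, 0.1123, 0.3668]
orientation: [-3.141, 0.054, -0.006]
force: [-1.0, -0.3, 11.7]
opening: 0.0003
```

```bash
P='import plant;s=plant.read_state();print(s["force"].round(1),s["wrist_torque"].round(2))'; python3 -m creep '[[[-0.02,0,0.08],[0,0,0]],[[0,0,0],[0,0,0]],[[0,0,0],[0,0,0]]]'; python3 -c "$P"; python3 -m creep '[[[-0.02,0,0.08],[0,0,0]],[[0,0,0],[0,0,0]],[[0,0,0],[0,0,0]]]'; python3 -c "$P"
```

```text
t: 21.05
tool_pos: [0.5945, 0.1123, 0.3663]
orientation: [-3.141, 0.054, -0.007]
force: [-1.9, 1.2, 12.9]
opening: 0.0007
[-1.9  1.2 12.9] [ 0.06  0.37 -0.02]
t: 21.3
tool_pos: [0.5943, 0.1124, 0.3658]
orientation: [-3.14, 0.054, -0.008]
force: [-1.8, -0.4, 13.5]
opening: 0.0005
[-1.8 -0.4 13.5] [0.06 0.46 0.03]
```

```bash
P='import plant;s=plant.read_state();print(s["force"].round(1),s["wrist_torque"].round(2))'; python3 -m creep '[[[-0.02,0,0.06],[0,0,0]],[[0,0,0],[0,0,0]],[[0,0,0],[0,0,0]]]'; python3 -c "$P"; python3 -m creep '[[[0,0,0],[0,0,0]]]'
```

```text
t: 21.55
tool_pos: [0.5942, 0.1124, 0.3655]
orientation: [-3.14, 0.054, -0.008]
force: [-0.8, 0.1, 15.1]
opening: 0.0003
[-0.8  0.1 15.1] [0.08 0.42 0.02]
t: 21.63
tool_pos: [0.5942, 0.1124, 0.3655]
orientation: [-3.14, 0.054, -0.008]
force: [-2.4, 1.0, 15.7]
opening: 0.0002
```

```bash
P='import plant;s=plant.read_state();print(s["force"].round(1),s["wrist_torque"].round(2))'; python3 -m creep '[[[-0.03,0,0.05],[0,0,0]],[[0,0,0],[0,0,0]],[[0,0,0],[0,0,0]]]'; python3 -c "$P"; python3 -m creep '[[[0,0,0],[0,0,0]]]'; python3 -m creep '[[[0,0,0],[0,0,0]]]'
```

```text
t: 21.88
tool_pos: [0.594, 0.1124, 0.3652]
orientation: [-3.14, 0.054, -0.009]
force: [-1.6, 0.5, 16.5]
opening: 0.0006
[-1.6  0.5 16.5] [ 0.04  0.34 -0.01]
t: 21.97
tool_pos: [0.594, 0.1124, 0.3652]
orientation: [-3.14, 0.054, -0.009]
force: [-1.4, 0.0, 14.9]
opening: 0.0004
t: 22.05
tool_pos: [0.594, 0.1124, 0.3652]
orientation: [-3.14, 0.054, -0.009]
force: [-1.7, -0.4, 14.8]
opening: 0.0006
```

```bash
python3 -m creep '[[[-0.02,0,0.05],[0,0,0]],[[0,0,0],[0,0,0]],[[0,0,0],[0,0,0]]]'; python3 -m creep '[[[0,0,0],[0,0,0]]]'; python3 -m creep '[[[0,0,0],[0,0,0]]]'
```

```text
t: 22.3
tool_pos: [0.5939, 0.1124, 0.3649]
orientation: [-3.14, 0.054, -0.01]
force: [-0.2, 0.2, 16.5]
opening: 0.0004
t: 22.38
tool_pos: [0.5939, 0.1124, 0.3648]
orientation: [-3.14, 0.054, -0.01]
force: [-1.7, -0.6, 15.5]
opening: 0.0003
t: 22.47
tool_pos: [0.5939, 0.1124, 0.3648]
orientation: [-3.14, 0.054, -0.01]
force: [-2.1, 0.2, 15.4]
opening: 0.0005
```

The push is steady at about 16 N and rose linearly at about 2.3 N/mm. Lifting off to check.

```bash
python3 -m creep '[[[0,0,-0.3],[0,0,0]],[[0,0,-0.5],[0,0,0]],[[0,0,-1],[0,0,0]],[[0,0,-2],[0,0,0]],[[0,0,-2],[0,0,0]],[[0,0,-1],[0,0,0]],[[0,0,-0.5],[0,0,0]],[[0,0,0],[0,0,0]],[[0,0,0],[0,0,0]]]'; python3 - <<'E'
from h import *
from plant import read_camera,read_state
import cv2
c=read_camera("wrist"); np.savez("pics/w9.npz",**c); cv2.imwrite("pics/w9.png",c["img"][:,:,::-1])
crop("pics/w9.png",235,180,160,110,5,"pics/w9a.png")
c=read_camera("scene"); np.savez("pics/s9.npz",**c); cv2.imwrite("pics/s9.png",c["img"][:,:,::-1])
crop("pics/s9.png",205,140,190,190,4,"pics/s9b.png"); 
s=read_state();print(s["force"].round(1),s["tool_pos"])
E
```

```text
t: 23.22
tool_pos: [0.5928, 0.1122, 0.4334]
orientation: [3.141, -0.054, -0.001]
force: [0.5, 0.1, -1.1]
opening: 0.0006
[-0.1 -0.2 -0.3] [0.59262251 0.11222392 0.43250664]
```

View pics/w9a.png

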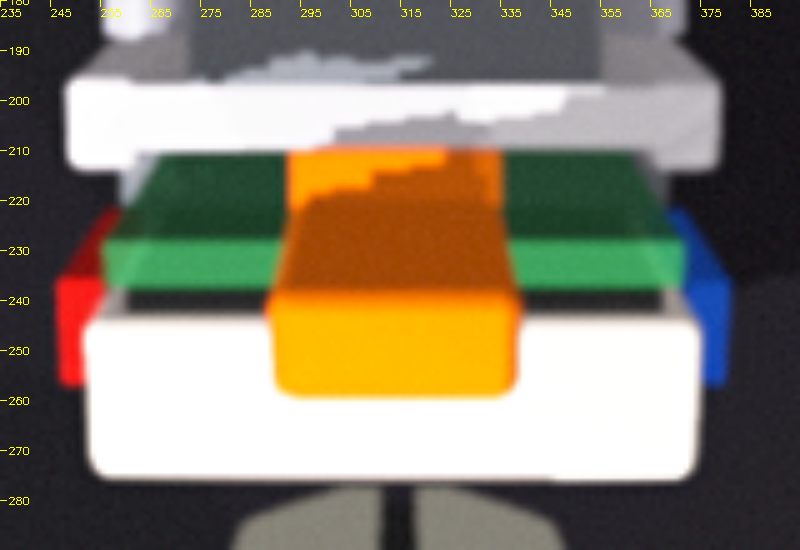

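View pics/s9b.png

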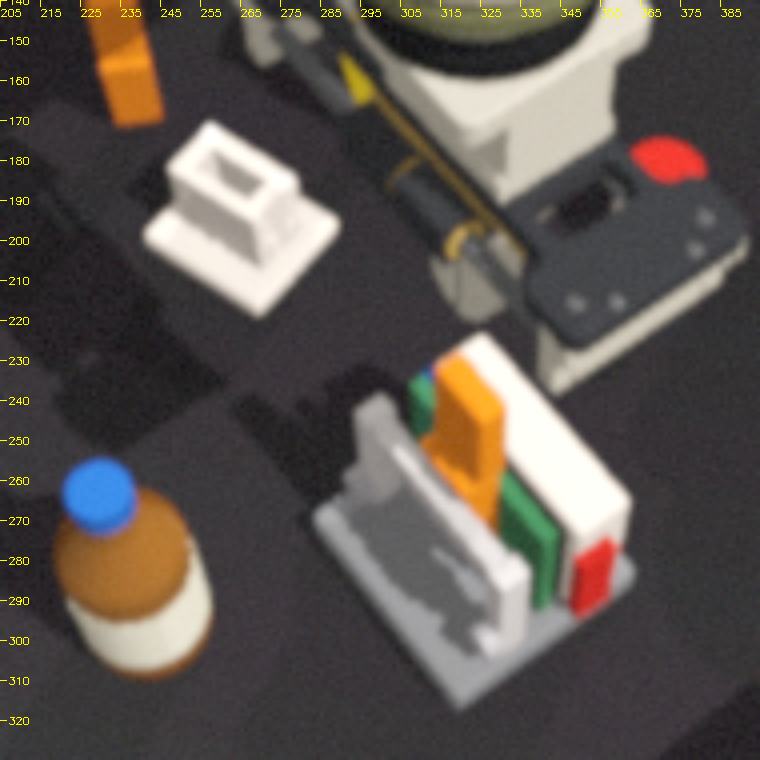

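```bash
python3 - <<'E'
from h import *
K,T=load("w9"); a=np.array
g=a([[0,-.05,.105],[0,.05,.105],[-.008,-.05,.105],[-.008,.05,.105]])
px=a([[371.5,228],[255.5,228],[371.5,237.7],[255.5,237.7]])
q,r=fit([(K,T,1,g,px)],[.59,.112,-.03]); print("stand",q.round(4),np.degrees(q[2]),r.round(1).tolist())
def loc(w): 
    d=w[:2]-q[:2]; c,s=np.cos(q[2]),np.sin(q[2]); return (a([c*d[0]+s*d[1],-s*d[0]+c*d[1]])*1000).round(1)
for n,u,z in [("ledge",(292.5,210),.118),("ledge",(335,210),.118),("top+x",(288.8,239.5),.178),("top+x",(338.5,239.5),.178),("top-x",(290,259),.178),("top-x",(338,259),.178)]: print(n,loc(onz(K,T,*u,z,1)))
E
```

```text
stand [ 0.5913  0.1128 -0.0354] -2.0265329156924303 [[-0.1, 0.4], [0.1, 0.4], [-0.5, -0.4], [0.5, -0.4]]
ledge [18.5 17.1]
ledge [ 18.5 -17.5]
top+x [10.3 16.3]
top+x [ 10.3 -16.5]
top-x [-3.3 15.8]
top-x [ -3.3 -16.5]
```

```bash
python3 -m creep '[[[0,0,-1],[0,0,0]],[[0,0,-1],[0,0,0]],[[0,0,-0.5],[0,0,0]],[[0,0,0],[0,0,0]],[[0,0,0],[0,0,0]],[[0,0,0],[0,0,0]],[[0,0,0],[0,0,0]],[[0,0,0],[0,0,0]]]'; python3 - <<'E'
from plant import read_camera
import cv2
from h import crop
c=read_camera("wrist"); cv2.imwrite("pics/w10.png",c["img"][:,:,::-1])
E
```

```text
t: 23.98
tool_pos: [0.5928, 0.1123, 0.4586]
orientation: [3.141, -0.054, -0.001]
force: [0.2, -0.7, 0.8]
opening: 0.0002
```

View pics/w10.png

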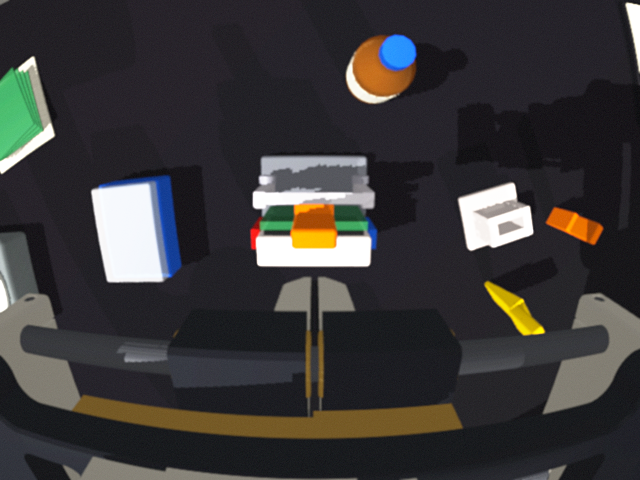

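The wedge stands upright in the middle of the gap: ledge at 18.5 mm (expected 18.6), y offset about -0.2 mm. The glass has moved about 1.1 mm, which is roughly 9 N of squeeze. The bystanders have not moved and the gripper is clear, so I hand the job in.

```bash
python3 -c "
from plant import close_job
print(close_job())"
```

```text
the job is handed in; nothing more can be done
None
```

The orange wedge is in the middle of the gap, thin end down and sloping side against the bar. I let go of it and handed the job in at about 24 s. I lowered it in the gripper until the bar bore, released it, then pressed the free wedge from the top with closed fingers to a steady push of about 16 N.

- **Fit:** in the wrist picture after lifting off, the wedge stands plumb and square to the gap, within about 0.5 mm of the middle. It was still in place in the last picture, 0.75 s later.
- **Squeeze on the glass:** I could not measure this directly. The glass face has moved about 1.1 mm, which suggests roughly 9 N. The push itself implies 8–13 N. Both lie inside the 6–17 N wanted.
- **Push reading:** it wandered by about 1 N, between 15.4 and 16.5 N at the end. A sideways load of 1–2 N stayed on the fingertips.
- **Camera agreement:** the fixed cameras disagreed by 2–4 mm at the start, so I relied on the wrist camera for the fit.
- **Surroundings:** the gripper is clear of everything. The bottle, tip box, yellow wedge and smaller orange wedge look undisturbed. The jar was out of the final wrist view and only its lid showed in the scene picture before that, but the arm never went near it.

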